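# Gather the standoffs, top up the parts case and put it away

## Robot

A 6-joint arm with a two-finger parallel gripper is mounted at the origin on the work surface. World frame = base frame: x ahead of the robot, y to its left, z up, the work surface at z = 0. Lengths are in m, angles in rad, forces in N, time in s.
With the tool pointing down it reaches from about 0.375 to 0.9 m from the base axis. Payload 3.1 kg.
Tool frame: the origin (TCP) lies midway between the tips of the shut fingers; the grasp point (between the pads) lies 19 mm behind it; x points along the fingers, z is the direction in which the jaws open and shut, and the axes are right-handed (so a half turn about x gives the same grasp; the last joint's range is limited). The gripper opens to 87 mm and grips with 3 to 60 N. Pads are 19 mm wide; open, the fingers measure 117 mm over their backs; the gripper's body (75 mm by 190 mm) begins 51 mm behind the grasp point.
Start: joints at [-1.5, 0.527, 1.433, -0, 1.181, -0.178], TCP at [0.154, -0.606, 0.223] pointing down, gripper open.
Joint ranges: [-3.08, 3.08], [-0.75, 2.2], [0.22, 2.44], [-1.43, 4.57], [0, 2.65], [-2.85, 2.85]. Speed limits (rad/s): [2.79, 2.79, 3.14, 3.14, 3.14, 3.14].

## Interface

Orientations are given as a unit quaternion [x, y, z, w].
In Python, from rig import robot, optics, workorder gives the robot as it stands.
- The arm moves only by the tool arm_command, never from a script. Its argument "plan" is a list of rows, each a list of 7 numbers: the shift along the tool's x, y, z in cm, then the turn, a rotation vector about the tool's x, y, z in rad, then the finger opening in cm, from 0 to 8.7. In form: [[x, y, z, ax, ay, az, gripper], ...]. A call has 1 to 12 rows; each row shifts and turns the pose as measured when the row begins, along the tool's axes as they then stand; what a row does not reach is not made up. A row lasts 1/8 s, in which the tool goes at most 62.5 mm and 10.7 degrees, less where a joint would pass 70% of its speed; a pose out of reach is approached as far as the arm can. A call with a gripper value outside its range is refused whole. The fingers move at their own pace and stop on an object; "grip_force" is the grip in N (left out, the last holds). Time passes only in rows, so rows that do not move let the fingers close. It gives the time, the measured TCP pose, the force and the opening at its end, in the units of the state.
- robot.get_obs(): the state, without advancing time (a new reading comes with each control period).
- optics.camera(name): name is "side" or "top"; returns (picture, depth): 420x560x3 uint8, blue, green, red; 420x560 float32, m along the optical axis (not along the pixel's ray), 0 where there is no reading.
- optics.camera_info(name): a dict with "mtx" (3x3 intrinsics, pixels), "k1" (the pictures are not rectified: a ray, as slopes to the right and down, at radius r is drawn at 1 + k1 r^2 times it, then the intrinsics apply), "position" and "rotation" of the camera in the world. Camera axes: x right, y down, z forward; pixel columns grow to the right and rows downward; lengths in m; the calibration is good to about 2 mm. A picture is of the moment at which its call begins. camera_info takes no time and is no camera call.
- workorder.hand_in(): hands the job in, once; it reports no verdict.
The state is a dict: "time": time; "q": joint angles; "joint_velocities": joint speeds; "joint_torque": joint torques, N m; "position": TCP position; "tool_rot": TCP orientation; "ft_force": force on the tool from outside, world axes, zero at the start; "moment": the same for the moment, N m; "grip_width": finger opening in m.
Only numpy, scipy, OpenCV 4.12 (cv2) and the standard library are available. Lean on these libraries where they do the work, as an engineer would, in place of code of your own. Each camera call takes 0.05 s, during which the arm holds its last target. There are 200 camera calls.

## Task

The lidded parts case on the bench has hexagonal standoffs loose in it. With its loose lid kept on, pick the case up and tip it so that all the standoffs slide together against the end with the thumb tab, set it down level on the bench, then lift off the lid and stand every T-bracket from the bench upright in the space this frees. Put the lid back on, stand the closed case in the roll-top cabinet and roll its slatted shutter fully shut, spilling nothing and leaving the speaker box, sensor housing and screwdriver where they are.

Things in the scene. Friction and masses are not known exactly. Their poses are not given: they have to be found in the camera images.
- case: Black plastic parts case standing on the bench, lid on: 218 long (x) x 68 wide (y) x 40 mm high, open-topped, 240 g. Origin: centre of the underside; z up. Walls and floor 4 mm: inside 210 x 60 mm, floor 4 mm above the origin. Lift it across its width at mid-length. Slick inside: standoffs slide once it is tipped beyond about 17 degrees, 30 to 40 is ample; the lid stays on to 45 if not jerked.
- case_tab (a point): Outer edge of the thumb tab on the case's -x end, the end where the standoffs are to be gathered: 123 mm from the case's middle, 34 mm above its underside. The tab is 34 mm wide, 6 thick and stands out 14 mm.
- lid: Loose clear lid of the case: plate 216 (x) x 66 (y) x 4 mm resting on the rims, with a rounded rib 5 mm deep below it (2.5 mm of play all round in the case). Grey grip bar on top along x, 70 x 12 x 22 mm high. Origin: centre of the plate's underside, 40 mm above the case's origin when on; bar top 26 mm above it. Fits either way round. Rests on the bench with its origin 5 mm up. 90 g.
- standoff1: Hexagonal aluminium standoff, 22 mm across flats, 58 mm long (its y), lying across the case on its floor, seen through the lid. Origin: its centre, 11 mm above the surface it lies on. 50 g. Two or three of the three are there.
- standoff2: Hexagonal aluminium standoff, 22 mm across flats, 58 mm long (its y), lying across the case on its floor, seen through the lid. Origin: its centre, 11 mm above the surface it lies on. 50 g. Two or three of the three are there.
- standoff3: Hexagonal aluminium standoff, 22 mm across flats, 58 mm long (its y), lying across the case on its floor, seen through the lid. Origin: its centre, 11 mm above the surface it lies on. 50 g. Two or three of the three are there.
- bracket1: Aluminium T-bracket standing on the bench: base 30 (x) x 50 (y) x 6 mm with an upright fin 10 thick (x) x 44 mm (y) in the middle, 28 mm high in all. Origin: centre of the underside; z up. 70 g. Held by its fin it goes into the case crossways (its y across the case). One to three of the three are there.
- bracket2: Aluminium T-bracket standing on the bench: base 30 (x) x 50 (y) x 6 mm with an upright fin 10 thick (x) x 44 mm (y) in the middle, 28 mm high in all. Origin: centre of the underside; z up. 70 g. Held by its fin it goes into the case crossways (its y across the case). One to three of the three are there.
- bracket3: Aluminium T-bracket standing on the bench: base 30 (x) x 50 (y) x 6 mm with an upright fin 10 thick (x) x 44 mm (y) in the middle, 28 mm high in all. Origin: centre of the underside; z up. 70 g. Held by its fin it goes into the case crossways (its y across the case). One to three of the three are there.
- cabinet: Fixed roll-top cabinet, 344 deep (x) x 300 wide (y) x 202 mm high, front to -x. Origin: centre of the underside. Inner floor 8 mm up, x -150 to +146, y -138 to +138 mm; front sill 76 mm high at x -165 to -155. The shutter runs on an arc of 165 mm outer radius about the axis along y at x = 0, z = 30 mm. Fully open, it leaves the top open from the sill to about x = 0.
- cabinet_spot (a point): Point on the cabinet's floor where the case fits crossways (its length along the cabinet's y, either way round): 80 mm in front of the cabinet's origin (-x), 8 mm above its underside.
- shutter (a joint): Angle of the slatted shutter along its curved track: 0 rad fully shut, 1.25 rad fully open (up and back over the top). It stays where it is left; 2 to 5 N at the handle moves it.
- shutter_handle (a point): Centre of the shutter's round aluminium handle bar: 12 mm thick, along the cabinet's y, free for 95 mm between two posts, 45 mm off the slats, 210 mm from the track's axis. Shut it is 30 degrees above the level of the axis, in front; it moves with the shutter up and back to 102 degrees fully open. Pinch it from straight above (open the fingers no more than 25 mm there) or push it along.
- speaker: Plywood speaker box, 150 x 130 x 130 mm, a bystander to be left alone. Origin: centre of the underside.
- housing: White plastic sensor housing, 85 x 85 x 34 mm, a bystander to be left alone. Origin: centre of the underside.
- screwdriver: Screwdriver, 190 mm long, lying on the bench, a bystander to be left alone.
Mind the look-alikes: they are no part of the job. Leave any blue or purple look-alike of the lid alone. Leave any red look-alike of the case alone.

How it is judged:
By the outcome, as a careful person would: the job done as asked, in the order asked, and still so for the second after the job is handed in, with the robot touching nothing.
Of standoff1, standoff2, standoff3 only 2 to 3 are there at a start; the rules pass over those that are not, and their reading is None.
Of bracket1, bracket2, bracket3 only 1 to 3 are there at a start; the rules pass over those that are not, and their reading is None.
At some moment in a run one of bracket1, bracket2, bracket3 may be knocked a few centimetres aside while the robot is not near it.
It also fails if it takes over 210 s, if anything falls off the work surface, if the arm or the gripper's body presses on something with over 40 N, if the wrist force passes 120 N, or if a joint passes its speed limit or range.

## Working session

There is one attempt and no reset: what is moved stays moved. The work goes in short steps, Python scripts to look and compute and a tool call to move; the robot and the scene stay as the last step left them, time stands still between calls to the robot, and variables do not carry over. Pictures are saved under pics/ and viewed, about 12 in all and at most 16, crops included, and the job is handed in when it is done.

Besides the shell and the picture viewer there is one more tool, called after "Emit:" by a JSON object that holds its "fn" and its "kwargs", one argument or row to a line. arm_command: Moves the arm, as the interface text tells. Its arguments: {"type":"object","properties":{"plan":{"type":"array"},"grip_force":{"type":"number"}},"required":["plan"]}

```bash
ls; mkdir -p pics; cat > h.py <<'E'
import numpy as np, cv2
from rig import robot, optics, workorder
from scipy.spatial.transform import Rotation as R
def info(n):
    c=optics.camera_info(n); r=np.array(c["rotation"],float)
    if r.shape!=(3,3): r=R.from_quat(r).as_matrix()
    return np.array(c["mtx"]),c["k1"],np.array(c["position"]),r
def ray(n,uv):
    K,k1,p,r=info(n); uv=np.atleast_2d(np.asarray(uv,float))
    d=np.c_[(uv[:,0]-K[0,2])/K[0,0],(uv[:,1]-K[1,2])/K[1,1]]; s=d.copy()
    for _ in range(20): s=d/(1+k1*(s**2).sum(1,keepdims=True))
    return p,np.c_[s,np.ones(len(s))]@r.T
def onplane(n,uv,z):
    p,d=ray(n,uv); return p+d*((z-p[2])/d[:,2])[:,None]
def cloud(n,dep):
    h,w=dep.shape; u,v=np.meshgrid(np.arange(w),np.arange(h))
    p,d=ray(n,np.c_[u.ravel(),v.ravel()]); return (p+d*dep.ravel()[:,None]).reshape(h,w,3)
def px(n,P):
    K,k1,p,r=info(n); c=(np.atleast_2d(P)-p)@r; s=c[:,:2]/c[:,2:]
    s=s*(1+k1*(s**2).sum(1,keepdims=True)); return s*[K[0,0],K[1,1]]+[K[0,2],K[1,2]]
def snap(n,name=None):
    b,d=optics.camera(n)
    if name: cv2.imwrite(f"pics/{name}.png",b)
    return b,d
def st():
    o=robot.get_obs(); print("t",round(o["time"],2),"p",np.round(o["position"],4),"q",np.round(o["q"],3),"f",np.round(o["ft_force"],1),"w",round(o["grip_width"],4)); m=R.from_quat(o["tool_rot"]).as_matrix(); print("X",m[:,0].round(3),"Y",m[:,1].round(3),"Z",m[:,2].round(3)); return o,m
E
python3 - <<'E'
from h import *
st()
for n in("top","side"):
    snap(n,n+"0"); print(info(n))
E
```

```text
pics
t 0.0 p [ 0.1539 -0.605   0.2216] q [-1.5    0.528  1.434 -0.     1.181 -0.179] f [0.5 1.3 0. ] w 0.0871
X [-0.     0.002 -1.   ] Y [0.969 0.246 0.   ] Z [ 0.246 -0.969 -0.002]
(array([[537.69351628,   0.        , 278.04605813],
       [  0.        , 537.69351628, 210.88613459],
       [  0.        ,   0.        ,   1.        ]]), -0.11267689471585489, array([ 0.39200874, -0.19536869,  1.55970085]), array([[-0.00290093, -0.99609836,  0.08820225],
       [-0.99999385,  0.00306367,  0.0017098 ],
       [-0.00197336, -0.08819675, -0.99610112]]))
(array([[420.24888074,   0.        , 280.33332454],
       [  0.        , 420.24888074, 210.31366758],
       [  0.        ,   0.        ,   1.        ]]), -0.007782781849016897, array([-0.24872269,  0.61713592,  0.93475066]), array([[-0.72439044, -0.3991112 ,  0.56211097],
       [-0.68926185,  0.43501357, -0.5793801 ],
       [-0.01328881, -0.80713905, -0.59021179]]))
```

View pics/top0.png

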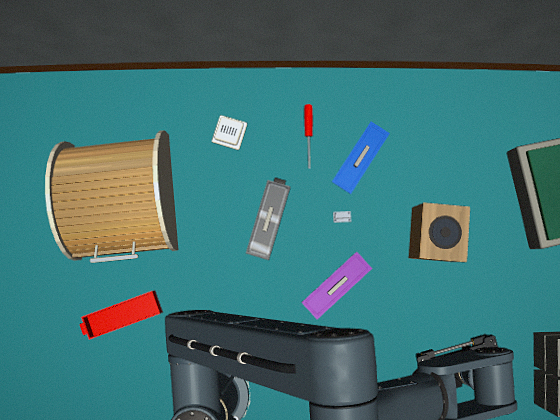

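View pics/side0.png

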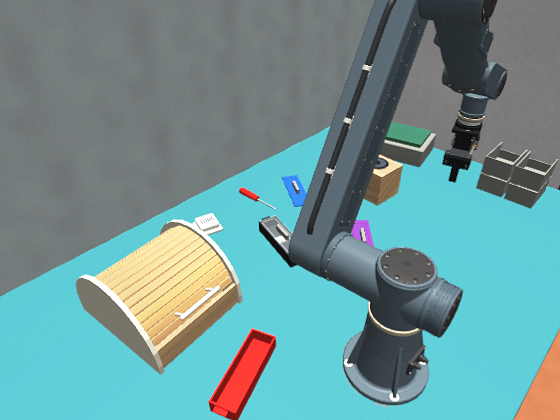

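The top view shows the black case with a grey bar at (268,218) and its tab at (281,181). The lid look-alikes are blue (361,157) and purple (337,285), and the case look-alike is red (120,314). One bracket is visible at (342,216). The cabinet on the left appears shut, with its handle at (115,255). The case that fits is the black one, because the red one is explicitly a look-alike. I'll confirm with an enlarged crop.

```bash
python3 - <<'E'
from h import *
b=cv2.imread("pics/top0.png")
cv2.imwrite("pics/crop0.png",cv2.resize(b[165:270,235:365],None,fx=6,fy=5.7,interpolation=cv2.INTER_CUBIC))
_,d=optics.camera("top"); P=cloud("top",d)
for u,v in [(268,218),(281,181),(342,216),(336,216),(115,258),(160,133),(72,145),(175,245),(75,257),(110,200),(300,200),(440,230)]: print((u,v),P[v,u].round(4))
E
```

```text
(268, 218) [ 0.5042 -0.1648  0.0695]
(281, 181) [ 0.6132 -0.2015  0.0329]
(342, 216) [ 0.5118 -0.3749  0.035 ]
(336, 216) [ 0.5127 -0.3588  0.0253]
(115, 258) [0.3931 0.2392 0.1476]
(160, 133) [0.7365 0.1318 0.1148]
(72, 145) [0.7259 0.4168 0.0221]
(175, 245) [0.4305 0.1007 0.0348]
(75, 257) [0.3955 0.3784 0.07  ]
(110, 200) [0.5424 0.2411 0.1949]
(300, 200) [ 0.5619 -0.2569 -0.0011]
(440, 230) [ 0.4654 -0.6263  0.1357]
```

View pics/crop0.png

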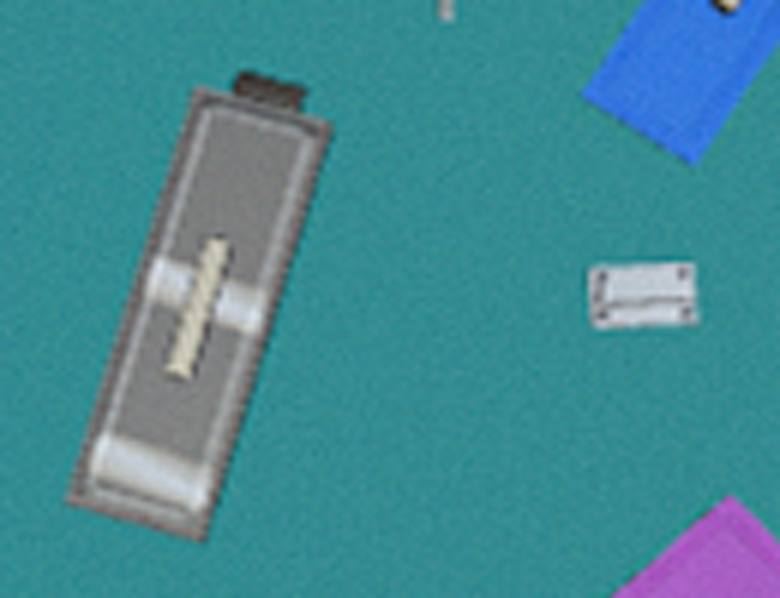

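The crop confirms it: a black case with a clear lid, tab at top, one standoff at mid-length and one at the far end (two standoffs in all). One T-bracket at (342,216), its fin running along world y. Next I measure everything.

```bash
cat >> h.py <<'E'
def blob(b,box,z,n="top",smax=90):
    u0,u1,v0,v1=box; hsv=cv2.cvtColor(b,cv2.COLOR_BGR2HSV); m=((hsv[...,1]<smax)).astype(np.uint8)*255
    k=np.zeros_like(m); k[v0:v1,u0:u1]=m[v0:v1,u0:u1]
    cs,_=cv2.findContours(k,cv2.RETR_EXTERNAL,cv2.CHAIN_APPROX_NONE)
    return max(cs,key=cv2.contourArea)[:,0,:]
E
python3 - <<'E'
from h import *
from scipy.optimize import least_squares
b,d=optics.camera("top"); P=cloud("top",d)
c=blob(b,(240,298,170,270),.04)
W=onplane("top",c,.04)[:,:2]
a=np.deg2rad(0)
r=cv2.minAreaRect((W*1000).astype(np.float32)); print("case w/tab",r)
bp=cv2.boxPoints(r)
print(bp)
# grip bar by depth
Q=P[170:270,240:298].reshape(-1,3); g=Q[(Q[:,2]>.058)&(Q[:,2]<.08)]; print("bar",g.mean(0),len(g)); 
r2=cv2.minAreaRect((g[:,:2]*1000).astype(np.float32)); print(r2)
c=blob(b,(325,360,200,232),.006); print("br",cv2.minAreaRect((onplane("top",c,.006)[:,:2]*1000).astype(np.float32)))
hsv=cv2.cvtColor(b,cv2.COLOR_BGR2HSV)[200:232,325:360]
Q=P[200:232,325:360].reshape(-1,3); g=Q[(Q[:,2]>.018)&(Q[:,2]<.045)]; print("fin",g.mean(0),len(g),cv2.minAreaRect((g[:,:2]*1000).astype(np.float32)))
# cabinet cylinder
Q=P[130:265,40:185].reshape(-1,3); g=Q[(Q[:,2]>.09)&(Q[:,2]<.25)]
hs=cv2.cvtColor(b,cv2.COLOR_BGR2HSV)[130:265,40:185].reshape(-1,3)[(Q[:,2]>.09)&(Q[:,2]<.25)]
w=g[(hs[:,1]>60)]
def f(p):
    n=np.array([np.cos(p[1]),np.sin(p[1])]); s=w[:,:2]@n-p[0]
    return np.hypot(s,w[:,2]-.03)-p[2]
s=least_squares(f,[.56,0,.165],loss="soft_l1",f_scale=.003); print("cyl",s.x,np.median(abs(s.fun)),len(w))
n=np.array([np.cos(s.x[1]),np.sin(s.x[1])]); t=np.array([-n[1],n[0]])
tt=g[:,:2]@t; print("y extent",np.percentile(tt,[0,.5,1,99,99.5,100]))
wt=w[:,:2]@t; print("wood",np.percentile(wt,[.5,1,99,99.5]))
h=g[(np.hypot(g[:,:2]@n-s.x[0],g[:,2]-.03)>.195)]; print("handle",len(h),h.mean(0),(h[:,:2]@t).min(),(h[:,:2]@t).max(),np.median(np.rad2deg(np.arctan2(h[:,2]-.03,-(h[:,:2]@n-s.x[0])))),np.median(np.hypot(h[:,:2]@n-s.x[0],h[:,2]-.03)))
E
```

```text
case w/tab ((508.49249267578125, -165.0926513671875), (68.98635864257812, 229.78555297851562), 73.35334014892578)
[[ 388.5337  -165.22704]
 [ 608.68884 -231.05339]
 [ 628.4513  -164.95827]
 [ 408.29614  -99.13191]]
bar [ 0.50386653 -0.16469358  0.06614449] 110
((504.3627624511719, -164.8111572265625), (11.73295783996582, 69.85750579833984), 73.68789672851562)
br ((513.2258911132812, -377.064208984375), (31.597410202026367, 52.4390983581543), 4.979198932647705)
fin [ 0.51373686 -0.37559672  0.02901736] 60 ((513.7804565429688, -375.8077697753906), (9.219871520996094, 41.82988357543945), 0.18845123052597046)
cyl [0.58939284 0.09921293 0.16082327] 0.0028032224391812827 10510
y extent [0.05520727 0.05613431 0.05637097 0.35340884 0.35481544 0.35910569]
wood [0.07165284 0.07331638 0.34173464 0.34416007]
handle 225 [0.3931794  0.2449063  0.14076439] 0.14098740005576663 0.27390118721078943 32.556946904352905 0.20654612337740638
```

```bash
python3 - <<'E'
from h import *
o,m=st()
for n in("top","side"):
    b,d=optics.camera(n); P=cloud(n,d).reshape(-1,3)
    L=(P-o["position"])@m
    L=L[(abs(L[:,1])<.16)&(abs(L[:,2])<.16)&(d.ravel()>0)]
    for a in np.arange(-.30,.0,.02):
        q=L[(L[:,0]>a)&(L[:,0]<a+.02)]
        if len(q)>5: print(n,round(a,2),len(q),"y",np.percentile(q[:,1],[2,98]).round(3),"z",np.percentile(q[:,2],[2,98]).round(3))
E
```

```text
t 0.2 p [ 0.1539 -0.6053  0.2219] q [-1.501  0.528  1.433 -0.     1.181 -0.178] f [-1.  -0.7  0.4] w 0.0866
X [-0.     0.001 -1.   ] Y [0.969 0.246 0.   ] Z [ 0.246 -0.969 -0.001]
top -0.3 114 y [-0.034  0.069] z [-0.072  0.03 ]
top -0.28 91 y [-0.016  0.058] z [-0.036 -0.012]
top -0.26 29 y [-0.013  0.015] z [-0.034 -0.027]
top -0.24 35 y [-0.02   0.012] z [-0.033 -0.026]
top -0.22 41 y [-0.025  0.007] z [-0.034 -0.022]
top -0.2 22 y [-0.03   0.038] z [-0.034  0.011]
top -0.18 120 y [-0.037  0.039] z [-0.036  0.014]
top -0.12 340 y [0.013 0.038] z [-0.093  0.096]
top -0.1 311 y [0.024 0.038] z [-0.081  0.085]
top -0.08 18 y [0.02  0.038] z [-0.083  0.087]
top -0.04 10 y [0.008 0.013] z [0.045 0.054]
side -0.3 84 y [-0.063  0.004] z [-0.086  0.002]
side -0.28 176 y [-0.055  0.029] z [-0.041 -0.012]
side -0.26 169 y [-0.033  0.03 ] z [-0.038 -0.007]
side -0.24 183 y [-0.034  0.031] z [-0.037 -0.005]
side -0.22 164 y [-0.035  0.03 ] z [-0.039 -0.004]
side -0.2 164 y [-0.035  0.031] z [-0.038  0.006]
side -0.18 243 y [-0.037  0.032] z [-0.053 -0.009]
side -0.16 103 y [-0.023  0.019] z [-0.054 -0.041]
side -0.14 115 y [-0.025  0.021] z [-0.054  0.002]
side -0.12 336 y [-0.038  0.032] z [-0.096  0.071]
side -0.1 221 y [-0.04   0.033] z [-0.093  0.078]
side -0.08 70 y [-0.039  0.032] z [-0.089  0.048]
side -0.06 35 y [-0.014  0.007] z [-0.062 -0.052]
side -0.04 38 y [-0.014  0.007] z [-0.058 -0.048]
side -0.02 41 y [-0.013  0.007] z [-0.056 -0.045]
```

```bash
python3 - <<'E'
from h import *
b,_=optics.camera("top"); s,_=optics.camera("side")
def bar(im,box,n):
    u0,u1,v0,v1=box; h=cv2.cvtColor(im,cv2.COLOR_BGR2HSV); m=((h[...,1]<45)&(h[...,2]>150)).astype(np.uint8)
    k=np.zeros_like(m);k[v0:v1,u0:u1]=m[v0:v1,u0:u1]
    N,l,stt,c=cv2.connectedComponentsWithStats(k); i=1+np.argmax(stt[1:,4]); print(n,stt[i],c[i])
    v,u=np.nonzero(l==i); return np.c_[u,v]
p=bar(b,(88,142,253,266),"top")
W=onplane("top",p,.136); print(W.mean(0)); r=cv2.minAreaRect((W[:,:2]*1000).astype(np.float32)); print(r)
q=bar(s,(170,225,280,325),"side")
W2=onplane("side",q,.136); print(W2.mean(0)); print(cv2.minAreaRect((W2[:,:2]*1000).astype(np.float32)))
cv2.imwrite("pics/hc.png",np.hstack([cv2.resize(b[235:275,70:150],(400,200)),cv2.resize(s[270:335,160:240],(400,325))[:200]]))
print(px("side",[[.386,.244,.135],[.486,.254,.008]]),px("top",[[.386,.244,.135]]))
E
```

```text
top [ 90 253  47  10 184] [110.79347826 257.92934783]
[0.39327499 0.25432996 0.136     ]
((394.5190124511719, 248.49412536621094), (24.058284759521484, 125.63098907470703), 0.2763977646827698)
side [175 286  45  34 270] [198.74074074 302.22962963]
[0.39463711 0.25014706 0.136     ]
((400.61590576171875, 247.6759033203125), (29.73755645751953, 132.09988403320312), 5.477030277252197)
[[203.18074766 302.69610096]
 [183.61006518 316.79359752]] [[114.6005245  260.67768939]]
```

View pics/hc.png

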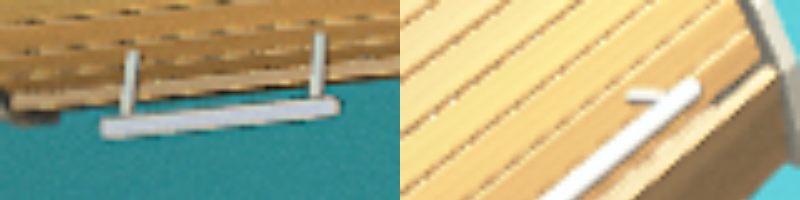

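The crop shows the handle bar from (90.4,260.6) to (137.6,255.8) in the top view, with its two posts running back from it to the slats.

```bash
python3 - <<'E'
from h import *
E=onplane("top",[[90.4,260.6],[137.6,255.8],[114,258.2]],.137); print(E.round(4)); d=E[0]-E[1]; print(np.hypot(*d[:2]),np.rad2deg(np.arctan2(-d[0],d[1])))
print(px("side",E))
# cabinet side-panel white rims in top: outer ends; fit with fixed radius
from scipy.optimize import least_squares
b,dd=optics.camera("top"); s,ds=optics.camera("side")
for n,im,D,box in(("top",b,dd,(40,185,130,265)),("side",s,ds,(75,245,215,375))):
    P=cloud(n,D); u0,u1,v0,v1=box; Q=P[v0:v1,u0:u1].reshape(-1,3); h=cv2.cvtColor(im,cv2.COLOR_BGR2HSV)[v0:v1,u0:u1].reshape(-1,3)
    yaw=.0992; N=np.array([np.cos(yaw),np.sin(yaw)]);T=np.array([-N[1],N[0]])
    tt=Q[:,:2]@T
    w=Q[(h[:,1]>60)&(h[:,0]<30)&(Q[:,2]>.1)&(tt>.1)&(tt<.31)&(np.isfinite(Q[:,2]))]
    for free in(0,1):
        def f(p):
            n2=[np.cos(p[1]),np.sin(p[1])]; r=p[3] if free else .165
            return np.hypot(w[:,:2]@n2-p[0],w[:,2]-p[2])-r
        x=least_squares(f,[.57,.1,.03,.163],loss="soft_l1",f_scale=.002); print(n,free,x.x.round(4),len(w),np.median(abs(x.fun)))
    g=Q[(Q[:,2]>.1)&(Q[:,2]<.22)]; print(np.percentile(g[:,:2]@T,[.3,99.7]))
E
```

```text
[[0.3859 0.3097 0.137 ]
 [0.3992 0.1811 0.137 ]
 [0.3926 0.2451 0.137 ]]
0.12928238671402967 5.8677574977596025
[[181.27977282 317.55337886]
 [219.23270538 285.88124801]
 [201.07573176 301.02564433]]
top 0 [0.5886 0.0952 0.0257 0.163 ] 7914 0.0032970282139748314
top 1 [0.5889 0.0977 0.0418 0.1512] 7914 0.002295993315065775
[0.0559608  0.35581583]
side 0 [0.5937 0.0947 0.0298 0.163 ] 6036 0.0012347231462928182
side 1 [0.5912 0.095  0.0351 0.1596] 6036 0.0012857018404485027
[0.05868057 0.35913563]
```

```bash
cat >> h.py <<'E'
def down(ang,tilt=None):
    "tool pointing down, jaw axis Z at world angle ang (deg)"
    a=np.deg2rad(ang); Z=np.array([np.cos(a),np.sin(a),0]); X=np.array([0,0,-1.]); m=np.c_[X,np.cross(Z,X),Z]
    return m if tilt is None else R.from_rotvec(tilt).as_matrix()@m
def plan(wps,step=.055,rs=.17,start=None):
    "wps: list of (pos,matrix,grip_cm); prints rows"
    o=robot.get_obs(); p=np.array(o["position"]); m=R.from_quat(o["tool_rot"]).as_matrix()
    if start is not None: p,m=start
    k=0
    for q,M,g in wps:
        q=np.array(q,float); rv=R.from_matrix(m.T@M).as_rotvec()
        N=max(1,int(np.ceil(max(np.linalg.norm(q-p)/step,np.linalg.norm(rv)/rs))))
        rows=[]
        for i in range(N):
            mi=m@R.from_rotvec(rv*i/N).as_matrix()
            rows.append(list((mi.T@(q-p)/N*100).round(2)+0.)+list((rv/N).round(3)+0.)+[g])
        print(f"-> {q.round(3)} N={N}"); 
        for r in rows: print(" ",str([float(x) for x in r]).replace(" ","").replace(".0,",",")+",")
        p,m=q,M
nC=np.array([.9953,.0968,0]);tC=np.array([-.0968,.9953,0])
E
python3 - <<'E'
from h import *
st()
M=down(5.55)
plan([((.154,-.605,.30),down(-75.8),2.4),((.45,-.2,.3),down(-25),2.4),((.393,.245,.26),M,2.4)])
E
```

```text
t 0.5 p [ 0.1539 -0.6057  0.2225] q [-1.5    0.528  1.433 -0.     1.181 -0.179] f [ 0.2 -0.2  0.3] w 0.0871
X [-0.  0. -1.] Y [0.969 0.246 0.   ] Z [ 0.246 -0.969 -0.   ]
-> [ 0.154 -0.605  0.3  ] N=2
  [-3.87,0.01,-0.03,0,0,0,2.4],
  [-3.87,0.01,-0.03,0,0,0,2.4],
-> [ 0.45 -0.2   0.3 ] N=10
  [0,3.86,-3.2,-0.089,0,0,2.4],
  [0,4.13,-2.85,-0.089,0,0,2.4],
  [0,4.37,-2.47,-0.089,0,0,2.4],
  [0,4.57,-2.07,-0.089,0,0,2.4],
  [0,4.73,-1.66,-0.089,0,0,2.4],
  [0,4.86,-1.23,-0.089,0,0,2.4],
  [0,4.95,-0.8,-0.089,0,0,2.4],
  [0,5,-0.36,-0.089,0,0,2.4],
  [0,5.02,0.09,-0.089,0,0,2.4],
  [0,4.99,0.53,-0.089,0,0,2.4],
-> [0.393 0.245 0.26 ] N=9
  [0.44,4.21,-2.66,-0.059,0,0,2.4],
  [0.44,4.36,-2.41,-0.059,0,0,2.4],
  [0.44,4.5,-2.15,-0.059,0,0,2.4],
  [0.44,4.62,-1.88,-0.059,0,0,2.4],
  [0.44,4.72,-1.6,-0.059,0,0,2.4],
  [0.44,4.81,-1.32,-0.059,0,0,2.4],
  [0.44,4.88,-1.03,-0.059,0,0,2.4],
  [0.44,4.93,-0.74,-0.059,0,0,2.4],
  [0.44,4.96,-0.45,-0.059,0,0,2.4],
```

Emit:
{"fn": "arm_command", "kwargs": {
  "plan": [
    [-3.9,0,0,0,0,0,2.4],
    [-3.9,0,0,0,0,0,2.4],
    [0,3.9,-3.2,-0.09,0,0,2.4],
    [0,4.1,-2.8,-0.09,0,0,2.4],
    [0,4.4,-2.5,-0.09,0,0,2.4],
    [0,4.6,-2.1,-0.09,0,0,2.4],
    [0,4.7,-1.7,-0.09,0,0,2.4],
    [0,4.9,-1.2,-0.09,0,0,2.4],
    [0,5,-0.8,-0.09,0,0,2.4],
    [0,5,-0.4,-0.09,0,0,2.4],
    [0,5,0.1,-0.09,0,0,2.4],
    [0,5,0.5,-0.09,0,0,2.4]
  ]
}}

```text
time: 2.0
position: [0.4501, -0.1868, 0.3041]
tool_rot: [0.139, 0.69, -0.143, 0.696]
ft_force: [0.4, 0.3, 0.5]
grip_width: 0.0238
```

```bash
python3 - <<'E'
from h import *
st()
plan([((.393,.245,.24),down(5.55),2.4)])
E
```

```text
t 2.0 p [ 0.4501 -0.1868  0.3041] q [-0.622  0.239  1.665 -0.003  1.229 -0.22 ] f [0.4 0.3 0.5] w 0.0238
X [ 0.006 -0.007 -1.   ] Y [ 0.39   0.921 -0.004] Z [ 0.921 -0.39   0.008]
-> [0.393 0.245 0.24 ] N=9
  [0.67,4.17,-2.46,-0.055,0.001,0.001,2.4],
  [0.68,4.3,-2.23,-0.055,0.001,0.001,2.4],
  [0.68,4.42,-1.99,-0.055,0.001,0.001,2.4],
  [0.69,4.52,-1.74,-0.055,0.001,0.001,2.4],
  [0.69,4.61,-1.48,-0.055,0.001,0.001,2.4],
  [0.7,4.68,-1.23,-0.055,0.001,0.001,2.4],
  [0.7,4.74,-0.97,-0.055,0.001,0.001,2.4],
  [0.71,4.79,-0.7,-0.055,0.001,0.001,2.4],
  [0.71,4.82,-0.44,-0.055,0.001,0.001,2.4],
```

Emit:
{"fn": "arm_command", "kwargs": {
  "plan": [
    [0.5,4.2,-2.5,-0.055,0,0,2.4],
    [0.7,4.3,-2.2,-0.055,0,0,2.4],
    [0.7,4.4,-2,-0.055,0,0,2.4],
    [0.7,4.5,-1.7,-0.055,0,0,2.4],
    [0.7,4.6,-1.5,-0.055,0,0,2.4],
    [0.7,4.7,-1.2,-0.055,0,0,2.4],
    [0.7,4.7,-1,-0.055,0,0,2.4],
    [0.7,4.8,-0.7,-0.055,0,0,2.4],
    [0.7,4.8,-0.4,-0.055,0,0,2.4],
    [0,0,0,0,0,0,2.4]
  ]
}}

```text
time: 3.25
position: [0.3918, 0.2595, 0.2398]
tool_rot: [-0.044, 0.699, 0.038, 0.712]
ft_force: [-0.4, -1.3, -1.0]
grip_width: 0.0242
```

```bash
python3 - <<'E'
from h import *
st()
plan([((.393,.245,.2),down(5.55),2.4)])
b,_=optics.camera("top")
cv2.imwrite("pics/full1.png",b)
s,_=snap("side")
cv2.imwrite("pics/m1.png",np.hstack([cv2.resize(b[200:420,260:560],(400,293)),cv2.resize(s[200:400,80:353],(400,293))]))
E
```

```text
t 3.25 p [0.3918 0.2595 0.2398] q [ 0.356  0.291  1.796 -0.017  1.04   0.248] f [-0.4 -1.3 -1. ] w 0.0242
X [ 0.019 -0.008 -1.   ] Y [-0.116  0.993 -0.01 ] Z [0.993 0.116 0.018]
-> [0.393 0.245 0.2  ] N=1
  [3.99,-1.41,-0.12,0.02,0.018,0.01,2.4],
```

View pics/m1.png

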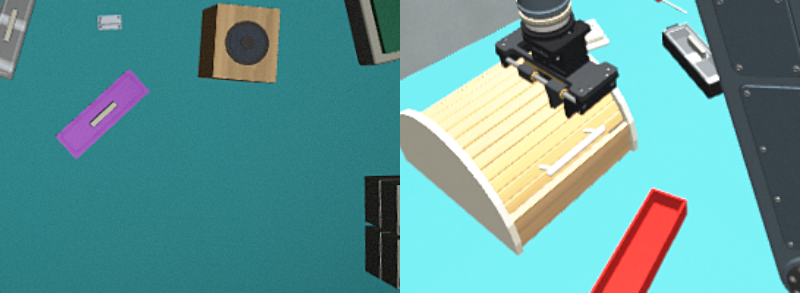

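The left half shows no further brackets in the area the arm hid before, so there is just one. The right half shows the gripper above the handle. I descend and pinch it.

Emit:
{"fn": "arm_command", "kwargs": {
  "plan": [
    [4,-1.4,-0.1,0.02,0.018,0.01,2.4],
    [2,0,0,0,0,0,2.4],
    [0,0,0,0,0,0,2.4]
  ]
}}

```text
time: 3.72
position: [0.3966, 0.2392, 0.1807]
tool_rot: [-0.031, 0.705, 0.03, 0.708]
ft_force: [-0.2, 0.5, 0.2]
grip_width: 0.0239
```

```bash
python3 - <<'E'
from h import *
st()
plan([((.393,.245,.119),down(5.55),2.4)],step=.03)
E
```

```text
t 3.73 p [0.3966 0.2392 0.1807] q [ 0.302  0.376  1.875 -0.002  0.886  0.217] f [-0.2  0.5  0.2] w 0.0239
X [ 0.005 -0.    -1.   ] Y [-0.086  0.996 -0.001] Z [0.996 0.086 0.005]
-> [0.393 0.245 0.119] N=3
  [2.06,0.2,-0.11,-0.003,0.002,0,2.4],
  [2.06,0.2,-0.11,-0.003,0.002,0,2.4],
  [2.06,0.2,-0.1,-0.003,0.002,0,2.4],
```

Emit:
{"fn": "arm_command", "kwargs": {
  "plan": [
    [0,0.5,-0.3,-0.01,0,0,2.4],
    [2,0,0,0,0,0,2.4],
    [2,0,0,0,0,0,2.4],
    [2,0,0,0,0,0,2.4],
    [0,0,0,0,0,0,2.4],
    [0,0,0,0,0,0,0.8],
    [0,0,0,0,0,0,0.8],
    [0,0,0,0,0,0,0.8]
  ],
  "grip_force": 12
}}

```text
time: 4.72
position: [0.3938, 0.2442, 0.1264]
tool_rot: [-0.033, 0.703, 0.034, 0.71]
ft_force: [2.4, -0.1, -5.4]
grip_width: 0.0115
```

```bash
python3 - <<'E'
from h import *
o,m=st(); p=np.array(o["position"])
# arc plan: handle at angle a (deg) about axis; tool offset relative to handle kept
s0=p@nC+.1819; t0=p@tC; print("s0",s0,"t0",t0)
off=p[2]-.135
w=[]
for a in np.arange(36,108.1,6):
    A=np.deg2rad(a); s=s0-.21*np.cos(A); w.append((nC*s+tC*t0+np.array([0,0,.03+.21*np.sin(A)+off]),m,.8))
plan(w)
E
```

```text
t 4.72 p [0.3938 0.2442 0.1264] q [ 3.14e-01  4.71e-01  1.93e+00 -1.00e-03  7.30e-01  2.20e-01] f [ 2.4 -0.1 -5.4] w 0.0115
X [ 0.01   0.002 -1.   ] Y [-0.094  0.996  0.002] Z [0.996 0.094 0.01 ]
s0 0.5974686217852305 t0 0.20493949918092216
-> [0.406 0.245 0.145] N=1
  [-1.83,0.01,1.22,0,0,0,0.8],
-> [0.419 0.247 0.162] N=1
  [-1.69,0.01,1.4,0,0,0,0.8],
-> [0.435 0.248 0.177] N=1
  [-1.54,0.01,1.57,0,0,0,0.8],
-> [0.452 0.25  0.191] N=1
  [-1.37,0.01,1.72,0,0,0,0.8],
-> [0.47  0.252 0.203] N=1
  [-1.18,0.01,1.86,0,0,0,0.8],
-> [0.49  0.254 0.213] N=1
  [-0.98,0.01,1.97,0,0,0,0.8],
-> [0.51  0.256 0.221] N=1
  [-0.77,0.01,2.06,0,0,0,0.8],
-> [0.531 0.258 0.227] N=1
  [-0.55,0.01,2.13,0,0,0,0.8],
-> [0.553 0.26  0.23 ] N=1
  [-0.32,0.01,2.17,0,0,0,0.8],
-> [0.575 0.262 0.231] N=1
  [-0.09,0.01,2.2,0,0,0,0.8],
-> [0.597 0.264 0.23 ] N=1
  [0.14,0.01,2.19,0,0,0,0.8],
-> [0.618 0.266 0.227] N=1
  [0.36,0.01,2.17,0,0,0,0.8],
-> [0.639 0.268 0.221] N=1
  [0.59,0,2.12,0,0,0,0.8],
```

Emit:
{"fn": "arm_command", "kwargs": {
  "plan": [
    [-1.8,0,1.2,0,0,0,0.8],
    [-1.7,0,1.4,0,0,0,0.8],
    [-1.5,0,1.6,0,0,0,0.8],
    [-1.4,0,1.7,0,0,0,0.8]
  ],
  "grip_force": 20
}}

```text
time: 5.22
position: [0.4507, 0.2498, 0.1917]
tool_rot: [-0.033, 0.704, 0.034, 0.708]
ft_force: [2.8, 1.3, -10.7]
grip_width: 0.0109
```

```bash
cat > arc.py <<'E'
from h import *
import sys
o,m=st(); p=np.array(o["position"]); s0,t0=.5975,.2049
off=-.009; z=p[2]-.03-off; a0=np.arctan2(z,-(p@nC-s0)); print("angle",np.rad2deg(a0),"rad",np.hypot(z,p@nC-s0))
e=float(sys.argv[1]); d=6 if e>np.rad2deg(a0) else -6
w=[]
for a in np.append(np.arange(np.rad2deg(a0)+d,e,d),e):
    A=np.deg2rad(a); s=s0-.21*np.cos(A); w.append((nC*s+tC*t0+np.array([0,0,.03+.21*np.sin(A)+off]),down(5.55),.8))
plan(w)
E
python3 arc.py 104
```

```text
t 5.22 p [0.4507 0.2498 0.1917] q [2.890e-01 4.210e-01 1.743e+00 1.000e-03 9.720e-01 1.930e-01] f [  2.8   1.3 -10.7] w 0.0109
X [ 0.005  0.002 -1.   ] Y [-0.095  0.996  0.002] Z [0.995 0.095 0.005]
angle 53.83132202560977 rad 0.21144051833457822
-> [0.47  0.252 0.203] N=1
  [-1.08,0,1.93,-0.002,0.005,-0.002,0.8],
-> [0.489 0.253 0.213] N=1
  [-1,0,1.96,0,0,0,0.8],
-> [0.51  0.255 0.221] N=1
  [-0.79,0,2.05,0,0,0,0.8],
-> [0.531 0.257 0.226] N=1
  [-0.58,0,2.12,0,0,0,0.8],
-> [0.552 0.26  0.23 ] N=1
  [-0.35,0,2.17,0,0,0,0.8],
-> [0.574 0.262 0.231] N=1
  [-0.12,0,2.19,0,0,0,0.8],
-> [0.596 0.264 0.23 ] N=1
  [0.11,0,2.2,0,0,0,0.8],
-> [0.618 0.266 0.227] N=1
  [0.34,0,2.17,0,0,0,0.8],
-> [0.625 0.267 0.225] N=1
  [0.18,0,0.77,0,0,0,0.8],
```

Tracks well.

Emit:
{"fn": "arm_command", "kwargs": {
  "plan": [
    [-1.1,0,1.9,0,0,0,0.8],
    [-1,0,2,0,0,0,0.8],
    [-0.8,0,2.1,0,0,0,0.8],
    [-0.6,0,2.1,0,0,0,0.8],
    [-0.35,0,2.2,0,0,0,0.8],
    [-0.1,0,2.2,0,0,0,0.8],
    [0.1,0,2.2,0,0,0,0.8],
    [0.3,0,2,0,0,0,0.8],
    [0.1,0,0.6,0,0,0,0.8]
  ]
}}

```text
time: 6.35
position: [0.6159, 0.2659, 0.2318]
tool_rot: [-0.033, 0.712, 0.034, 0.7]
ft_force: [-10.6, -1.0, 6.0]
grip_width: 0.0112
```

```bash
python3 arc.py 104
```

```text
t 6.35 p [0.6159 0.2659 0.2318] q [0.239 0.589 1.285 0.004 1.284 0.143] f [-10.6  -1.    6. ] w 0.0112
X [-0.017  0.    -1.   ] Y [-0.095  0.995  0.002] Z [ 0.995  0.095 -0.017]
angle 101.07795044422473 rad 0.21479197793830274
-> [0.625 0.267 0.225] N=1
  [0.69,-0.01,0.96,-0.001,-0.017,-0.002,0.8],
```

Emit:
{"fn": "arm_command", "kwargs": {
  "plan": [
    [0.1,0,0.5,0,0,0,0.8],
    [0,0,0,0,0,0,2.4],
    [0,0,0,0,0,0,2.4],
    [-3,0,0,0,0,0,2.4],
    [-3,0,0,0,0,0,2.4],
    [-3,0,0,0,0,0,2.4],
    [0,-5,-3,0,0,0,8.7],
    [0,-5,-3,0,0,0,8.7],
    [0,-5,-3,0,0,0,8.7],
    [0,0,0,0,0,0,8.7]
  ]
}}

```text
time: 7.6
position: [0.5473, 0.1035, 0.3303]
tool_rot: [-0.036, 0.708, 0.033, 0.704]
ft_force: [0.6, -0.5, 0.7]
grip_width: 0.0561
```

```bash
python3 - <<'E'
from h import *
st()
b,d=optics.camera("top"); s,ds=optics.camera("side")
cv2.imwrite("pics/m2.png",np.hstack([cv2.resize(b[120:280,30:248],(400,293)),cv2.resize(s[200:400,60:333],(400,293))]))
# shutter edge: profile in s of top heights at t in mid
P=cloud("top",d)[120:275,40:185].reshape(-1,3); s_=P@nC-.5955; t_=P@tC-.205; k=abs(t_)<.11
for a in np.arange(-.19,.12,.01):
    q=P[k&(s_>a)&(s_<a+.01)&(P[:,2]<.26),2]
    if len(q): print(round(a,3),len(q),np.percentile(q,[10,50,90]).round(3))
E
```

```text
t 7.6 p [0.5473 0.1035 0.3303] q [-0.011  0.328  1.458 -0.004  1.361 -0.109] f [ 0.6 -0.5  0.7] w 0.0561
X [-0.005 -0.004 -1.   ] Y [-0.098  0.995 -0.003] Z [ 0.995  0.098 -0.006]
-0.19 102 [-0.005 -0.     0.005]
-0.18 95 [-0.005 -0.     0.004]
-0.17 113 [-0.003  0.003  0.078]
-0.16 49 [0.071 0.077 0.08 ]
-0.15 88 [0.004 0.008 0.012]
-0.14 79 [0.003 0.007 0.013]
-0.13 81 [0.004 0.008 0.013]
-0.12 72 [0.003 0.008 0.013]
-0.11 67 [0.003 0.009 0.013]
-0.1 43 [0.003 0.008 0.013]
-0.09 103 [0.003 0.007 0.011]
-0.08 110 [0.003 0.008 0.013]
-0.07 104 [0.004 0.009 0.012]
-0.06 110 [0.003 0.007 0.012]
-0.05 106 [0.003 0.008 0.014]
-0.04 107 [0.003 0.008 0.012]
-0.03 90 [0.003 0.008 0.012]
-0.02 84 [0.003 0.008 0.012]
-0.01 88 [0.003 0.008 0.013]
0.0 96 [0.004 0.008 0.195]
0.01 91 [0.004 0.008 0.195]
0.02 58 [0.004 0.009 0.195]
0.03 24 [0.187 0.191 0.194]
0.04 22 [0.184 0.188 0.192]
0.05 24 [0.182 0.186 0.189]
0.06 22 [0.179 0.182 0.185]
0.07 23 [0.174 0.178 0.18 ]
0.08 19 [0.168 0.173 0.177]
0.09 17 [0.162 0.166 0.171]
0.1 18 [0.153 0.158 0.163]
0.11 17 [0.144 0.148 0.152]
```

View pics/m2.png

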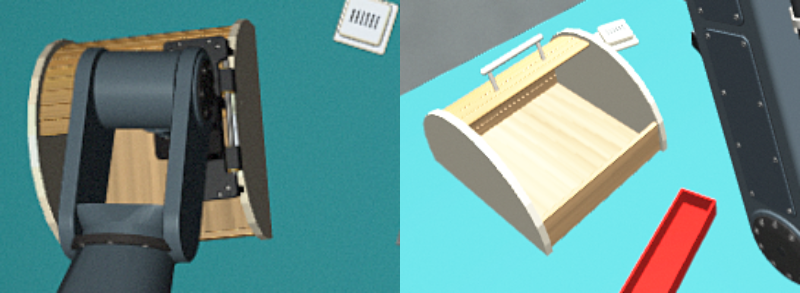

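Side view: the shutter is fully open (edge at about s=0), and the sill is at −0.165 to −0.155 as specified. Next is the case.

```bash
python3 - <<'E'
from h import *
plan([((.5025,-.1634,.2),down(73.4),8.7)],step=.045)
E
```

```text
-> [ 0.502 -0.163  0.2  ] N=7
  [1.87,-3.76,-1.04,-0.169,-0.001,0,8.7],
  [1.87,-3.53,-1.66,-0.169,-0.001,0,8.7],
  [1.87,-3.2,-2.23,-0.169,-0.001,0,8.7],
  [1.87,-2.78,-2.74,-0.169,-0.001,0,8.7],
  [1.87,-2.28,-3.17,-0.169,-0.001,0,8.7],
  [1.87,-1.72,-3.51,-0.169,-0.001,0,8.7],
  [1.87,-1.11,-3.75,-0.169,-0.001,0,8.7],
```

Emit:
{"fn": "arm_command", "kwargs": {
  "plan": [
    [0,-3.8,-1,-0.169,0,0,8.7],
    [1.9,-3.5,-1.7,-0.169,0,0,8.7],
    [1.9,-3.2,-2.2,-0.169,0,0,8.7],
    [1.9,-2.8,-2.7,-0.169,0,0,8.7],
    [1.9,-2.3,-3.2,-0.169,0,0,8.7],
    [1.9,-1.7,-3.5,-0.169,0,0,8.7],
    [1.9,-1.1,-3.7,-0.169,0,0,8.7],
    [0,0,0,0,0,0,8.7]
  ]
}}

```text
time: 8.7
position: [0.5241, -0.1642, 0.2149]
tool_rot: [-0.444, 0.55, 0.435, 0.558]
ft_force: [0.5, -0.0, 0.6]
grip_width: 0.0868
```

```bash
python3 - <<'E'
from h import *
st()
plan([((.5025,-.1634,.12),down(73.4),8.7)],step=.045)
E
```

```text
t 8.7 p [ 0.5241 -0.1642  0.2149] q [-0.51   0.429  1.645  0.006  1.052 -1.853] f [ 0.5 -0.   0.6] w 0.0868
X [ 0.016 -0.003 -1.   ] Y [-0.973  0.229 -0.017] Z [0.229 0.973 0.   ]
-> [ 0.502 -0.163  0.12 ] N=3
  [3.15,0.76,-0.14,0.02,0,0.006,8.7],
  [3.15,0.74,-0.15,0.02,0,0.006,8.7],
  [3.16,0.72,-0.17,0.02,0,0.006,8.7],
```

Emit:
{"fn": "arm_command", "kwargs": {
  "plan": [
    [3,0.8,-0.1,0.02,0,0.006,8.7],
    [3,0.7,-0.1,0.02,0,0.005,8.7],
    [3,0.7,-0.1,0.02,0,0.005,8.7],
    [0,0,0,0,0,0,8.7]
  ]
}}

```text
time: 9.2
position: [0.5105, -0.1582, 0.1243]
tool_rot: [-0.424, 0.565, 0.419, 0.57]
ft_force: [0.2, -0.2, -0.3]
grip_width: 0.0868
```

```bash
python3 - <<'E'
from h import *
st()
plan([((.5025,-.1634,.08),down(73.4),8.7),((.5025,-.1634,.006),down(73.4),8.7)],step=.025)
b,_=optics.camera("top"); s,_=optics.camera("side")
cv2.imwrite("pics/m3.png",np.hstack([cv2.resize(b[150:270,200:340],(400,343)),cv2.resize(s[170:290,220:360],(400,343))]))
E
```

```text
t 9.2 p [ 0.5105 -0.1582  0.1243] q [-0.512  0.546  1.759  0.005  0.828 -1.794] f [ 0.2 -0.2 -0.3] w 0.0868
X [ 0.01  -0.001 -1.   ] Y [-0.957  0.288 -0.01 ] Z [0.288 0.958 0.002]
-> [ 0.502 -0.163  0.08 ] N=2
  [2.21,0.33,-0.37,-0.001,0.001,0.005,8.7],
  [2.21,0.32,-0.37,-0.001,0.001,0.005,8.7],
-> [ 0.502 -0.163  0.006] N=3
  [2.47,0,0,0,0,0,8.7],
  [2.47,0,0,0,0,0,8.7],
  [2.47,0,0,0,0,0,8.7],
```

View pics/m3.png

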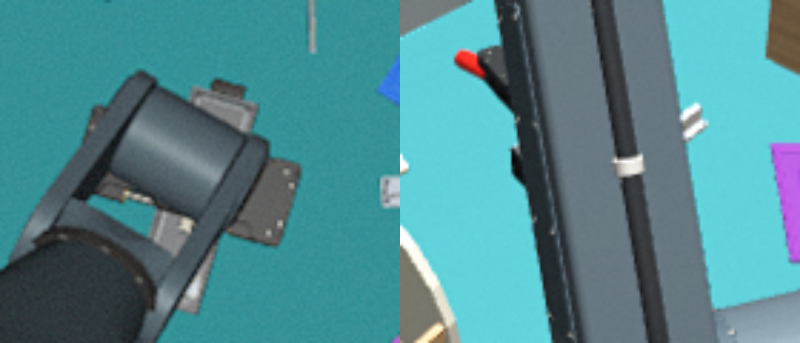

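The top half shows the gripper squarely above the case with its jaws across the width. I descend in steps.

Emit:
{"fn": "arm_command", "kwargs": {
  "plan": [
    [1.5,0.6,-0.6,0,0,0.008,8.7],
    [1.5,0.1,-0.1,0,0,0,8.7],
    [0,0,0,0,0,0,8.7]
  ]
}}

```text
time: 9.68
position: [0.5066, -0.1654, 0.0973]
tool_rot: [-0.426, 0.565, 0.418, 0.57]
ft_force: [-0.2, -1.3, -0.1]
grip_width: 0.0868
```

```bash
python3 - <<'E'
from h import *
st()
plan([((.5025,-.1634,.006),down(73.4),8.7)],step=.025)
E
```

```text
t 9.68 p [ 0.5066 -0.1654  0.0973] q [-0.527  0.588  1.784  0.003  0.756 -1.809] f [-0.2 -1.3 -0.1] w 0.0868
X [ 0.013 -0.005 -1.   ] Y [-0.958  0.287 -0.014] Z [ 0.287  0.958 -0.001]
-> [ 0.502 -0.163  0.006] N=4
  [2.28,0.14,0.02,0,0,0.004,8.7],
  [2.28,0.14,0.02,0,0,0.004,8.7],
  [2.28,0.13,0.02,0,0,0.004,8.7],
  [2.28,0.12,0.02,0,0,0.004,8.7],
```

Emit:
{"fn": "arm_command", "kwargs": {
  "plan": [
    [2.2,0.4,0,0,0,0.008,8.7],
    [2.2,0.1,0,0,0,0.004,8.7],
    [2.2,0.1,0,0,0,0.004,8.7],
    [1.5,0.1,0,0,0,0.004,8.7],
    [0,0,0,0,0,0,8.7]
  ]
}}

```text
time: 10.3
position: [0.5023, -0.1656, 0.0151]
tool_rot: [-0.422, 0.569, 0.422, 0.567]
ft_force: [0.2, 0.3, 0.6]
grip_width: 0.0872
```

```bash
python3 - <<'E'
from h import *
st()
plan([((.5025,-.1634,.006),down(73.4),8.7)],step=.025)
E
```

```text
t 10.3 p [ 0.5023 -0.1656  0.0151] q [-0.528  0.737  1.816 -0.005  0.589 -1.802] f [0.2 0.3 0.6] w 0.0872
X [-0.002 -0.002 -1.   ] Y [-0.957  0.289  0.002] Z [ 0.289  0.957 -0.002]
-> [ 0.502 -0.163  0.006] N=1
  [0.91,0.05,0.21,-0.003,-0.002,-0.002,8.7],
```

Emit:
{"fn": "arm_command", "kwargs": {
  "plan": [
    [0.8,0,0.2,0,0,0,8.7],
    [0,0,0,0,0,0,8.7],
    [0,0,0,0,0,0,6.5],
    [0,0,0,0,0,0,6.5],
    [0,0,0,0,0,0,6.5],
    [0,0,0,0,0,0,6.5],
    [-1,0,0,0,0,0,6.5],
    [-1,0,0,0,0,0,6.5],
    [-2,0,0,0,0,0,6.5],
    [-2,0,0,0,0,0,6.5]
  ],
  "grip_force": 40
}}

```text
time: 11.55
position: [0.5023, -0.1629, 0.0696]
tool_rot: [-0.421, 0.569, 0.422, 0.566]
ft_force: [0.6, -0.6, -4.5]
grip_width: 0.0679
```

```bash
python3 - <<'E'
from h import *
st()
b,_=optics.camera("top"); s,_=optics.camera("side")
cv2.imwrite("pics/m4.png",np.hstack([b[140:280,200:340],s[150:290,220:360]]))
E
```

```text
t 11.55 p [ 0.5023 -0.1629  0.0696] q [-0.524  0.637  1.798 -0.004  0.71  -1.799] f [ 0.6 -0.6 -4.5] w 0.0679
X [-0.004 -0.001 -1.   ] Y [-0.957  0.289  0.003] Z [ 0.289  0.957 -0.002]
```

Emit:
{"fn": "arm_command", "kwargs": {
  "plan": [
    [-2,0,0,0,0,0,6.5],
    [-2,0,0,0,0,0,6.5],
    [-2,0,0,0,0,0,6.5],
    [-2,0,0,0,0,0,6.5],
    [-1,0,0,0,0,0.03,6.5],
    [0,0,0,0,0,0.06,6.5],
    [0,0,0,0,0,0.06,6.5],
    [0,0,0,0,0,0.06,6.5],
    [0,0,0,0,0,0.06,6.5],
    [0,0,0,0,0,0.06,6.5],
    [0,0,0,0,0,0.06,6.5],
    [0,0,0,0,0,0.06,6.5]
  ]
}}

```text
time: 13.15
position: [0.4978, -0.1604, 0.157]
tool_rot: [-0.278, 0.65, 0.542, 0.454]
ft_force: [0.6, 0.1, -5.4]
grip_width: 0.068
```

Emit:
{"fn": "arm_command", "kwargs": {
  "plan": [
    [0,0,0,0,0,0.06,6.5],
    [0,0,0,0,0,0.06,6.5],
    [0,0,0,0,0,0.06,6.5],
    [0,0,0,0,0,0.05,6.5],
    [0,0,0,0,0,0.03,6.5],
    [0,0,0,0,0,0,6.5],
    [0,0,0,0,0,0,6.5],
    [0,0,0,0,0,0,6.5],
    [0,0,0,0,0,0,6.5],
    [0,0,0,0,0,0,6.5],
    [0,0,0,0,0,0,6.5],
    [0,0,0,0,0,0,6.5]
  ]
}}

```text
time: 14.65
position: [0.4986, -0.1605, 0.1507]
tool_rot: [-0.19, 0.681, 0.597, 0.379]
ft_force: [0.1, -0.1, -3.5]
grip_width: 0.0678
```

```bash
python3 - <<'E'
from h import *
st()
b,_=optics.camera("top"); s,_=optics.camera("side")
cv2.imwrite("pics/m4.png",np.hstack([cv2.resize(b[140:280,200:340],(400,400)),cv2.resize(s[150:290,200:340],(400,400))]))
E
```

```text
t 14.65 p [ 0.4986 -0.1605  0.1507] q [-0.46   0.832  1.254 -0.113  1.78  -1.719] f [ 0.1 -0.1 -3.5] w 0.0678
X [-0.64   0.194 -0.744] Y [-0.712  0.215  0.668] Z [0.289 0.957 0.001]
```

View pics/m4.png

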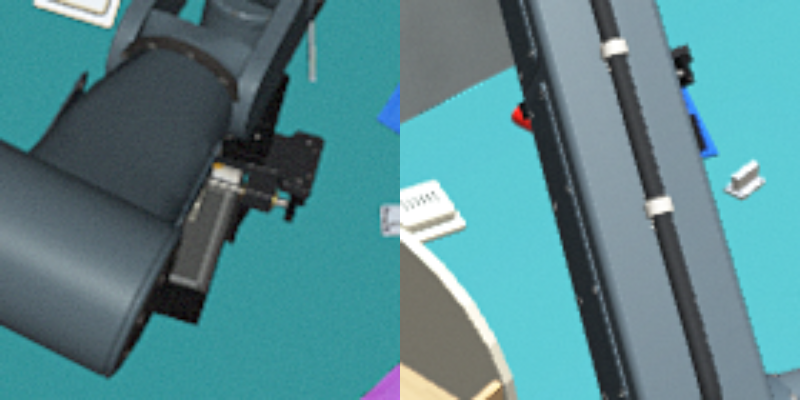

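The tilt reads 42°, a little more than I intended but under the 45° limit. The lid is still on, and the near end of the case is now empty. I level it.

Emit:
{"fn": "arm_command", "kwargs": {
  "plan": [
    [0,0,0,0,0,-0.04,6.5],
    [0,0,0,0,0,-0.06,6.5],
    [0,0,0,0,0,-0.06,6.5],
    [0,0,0,0,0,-0.06,6.5],
    [0,0,0,0,0,-0.06,6.5],
    [0,0,0,0,0,-0.06,6.5],
    [0,0,0,0,0,-0.06,6.5],
    [0,0,0,0,0,-0.06,6.5],
    [0,0,0,0,0,-0.06,6.5],
    [0,0,0,0,0,-0.06,6.5],
    [0,0,0,0,0,-0.06,6.5],
    [0,0,0,0,0,-0.03,6.5]
  ]
}}

```text
time: 16.25
position: [0.4922, -0.1577, 0.1511]
tool_rot: [-0.404, 0.579, 0.439, 0.555]
ft_force: [-0.2, -0.3, -3.5]
grip_width: 0.0677
```

```bash
python3 - <<'E'
from h import *
st()
plan([((.5025,-.163,.05),down(73.4),6.5)],step=.02)
E
```

```text
t 16.25 p [ 0.4922 -0.1577  0.1511] q [-0.52   0.508  1.729 -0.014  0.963 -1.79 ] f [-0.2 -0.3 -3.5] w 0.0677
X [-0.057  0.02  -0.998] Y [-0.956  0.288  0.06 ] Z [0.289 0.957 0.002]
-> [ 0.502 -0.163  0.05 ] N=6
  [1.67,-0.29,-0.04,0,0,-0.01,6.5],
  [1.67,-0.27,-0.04,0,0,-0.01,6.5],
  [1.68,-0.26,-0.04,0,0,-0.01,6.5],
  [1.68,-0.24,-0.04,0,0,-0.01,6.5],
  [1.68,-0.22,-0.04,0,0,-0.01,6.5],
  [1.68,-0.21,-0.04,0,0,-0.01,6.5],
```

Emit:
{"fn": "arm_command", "kwargs": {
  "plan": [
    [1.6,-0.3,0,0,0,-0.02,6.5],
    [1.7,-0.3,0,0,0,-0.02,6.5],
    [1.7,-0.3,0,0,0,-0.01,6.5],
    [1.7,-0.2,0,0,0,-0.006,6.5],
    [1.7,-0.2,0,0,0,0,6.5],
    [1.7,0,0,0,0,0,6.5],
    [0,0,0,0,0,0,6.5]
  ]
}}

```text
time: 17.12
position: [0.4967, -0.1579, 0.0477]
tool_rot: [-0.416, 0.57, 0.428, 0.565]
ft_force: [-0.7, -0.2, -3.8]
grip_width: 0.0677
```

```bash
python3 - <<'E'
from h import *
st()
plan([((.5025,-.163,.009),down(73.4),6.5)],step=.02)
E
```

```text
t 17.12 p [ 0.4967 -0.1579  0.0477] q [-0.522  0.675  1.813  0.     0.672 -1.802] f [-0.7 -0.2 -3.8] w 0.0677
X [-0.016  0.009 -1.   ] Y [-0.958  0.287  0.018] Z [0.287 0.958 0.004]
-> [ 0.502 -0.163  0.009] N=2
  [1.93,-0.39,-0.17,-0.001,0.002,-0.009,6.5],
  [1.93,-0.37,-0.17,-0.001,0.002,-0.009,6.5],
```

Emit:
{"fn": "arm_command", "kwargs": {
  "plan": [
    [1.4,0,0,0,0,-0.014,6.5],
    [1.2,0,0,0,0,-0.005,6.5],
    [0.6,0,0,0,0,0,6.5],
    [0,0,0,0,0,0,6.5]
  ]
}}

```text
time: 17.62
position: [0.498, -0.1585, 0.016]
tool_rot: [-0.423, 0.565, 0.422, 0.569]
ft_force: [0.4, -0.4, -4.7]
grip_width: 0.0676
```

```bash
python3 - <<'E'
from h import *
st()
E
```

```text
t 17.62 p [ 0.498  -0.1585  0.016 ] q [-0.525  0.73   1.836  0.008  0.573 -1.811] f [ 0.4 -0.4 -4.7] w 0.0676
X [ 0.004  0.002 -1.   ] Y [-0.958  0.287 -0.003] Z [0.287 0.958 0.004]
```

Lower to contact in small steps.

Emit:
{"fn": "arm_command", "kwargs": {
  "plan": [
    [0.4,0,0,0,0,0,6.5],
    [0.3,0,0,0,0,0,6.5],
    [0,0,0,0,0,0,6.5]
  ]
}}

```text
time: 18.0
position: [0.499, -0.159, 0.0094]
tool_rot: [-0.423, 0.565, 0.421, 0.569]
ft_force: [-0.3, -0.4, -4.3]
grip_width: 0.0678
```

Emit:
{"fn": "arm_command", "kwargs": {
  "plan": [
    [0.2,0,0,0,0,0,6.5],
    [0.1,0,0,0,0,0,6.5]
  ]
}}

```text
time: 18.25
position: [0.4992, -0.159, 0.0086]
tool_rot: [-0.424, 0.565, 0.421, 0.569]
ft_force: [-1.0, 0.7, 4.0]
grip_width: 0.0676
```

Emit:
{"fn": "arm_command", "kwargs": {
  "plan": [
    [0,0,0,0,0,0,8.7],
    [0,0,0,0,0,0,8.7],
    [0,0,0,0,0,0,8.7],
    [-2,0,0,0,0,0,8.7],
    [-3,0,0,0,0,0,8.7],
    [-3,0,0,0,0,0,8.7],
    [-2,0,0,0,0,0,8.7],
    [0,0,0,0,0,0,4],
    [0,0,0,0,0,0,4],
    [0,0,0,0,0,0,4]
  ]
}}

```text
time: 19.5
position: [0.4992, -0.1596, 0.1099]
tool_rot: [-0.424, 0.565, 0.421, 0.569]
ft_force: [0.3, 0.1, -0.3]
grip_width: 0.0647
```

```bash
python3 - <<'E'
from h import *
st()
b,d=snap("top","top5")
cv2.imwrite("pics/m5.png",cv2.resize(b[150:280,200:340],(700,650)))
P=cloud("top",d)
plan([((.499,-.159,.05),down(73.4),4)],step=.02)
E
```

```text
t 19.5 p [ 0.4992 -0.1596  0.1099] q [-0.525  0.56   1.793  0.006  0.781 -1.81 ] f [ 0.3  0.1 -0.3] w 0.0647
X [ 0.008 -0.    -1.   ] Y [-0.958  0.286 -0.008] Z [0.286 0.958 0.002]
-> [ 0.499 -0.159  0.05 ] N=3
  [1.99,0.02,0.01,0,0.001,0.003,4.0],
  [1.99,0.02,0.01,0,0.001,0.003,4.0],
  [1.99,0.01,0.02,0,0.001,0.003,4.0],
```

View pics/m5.png

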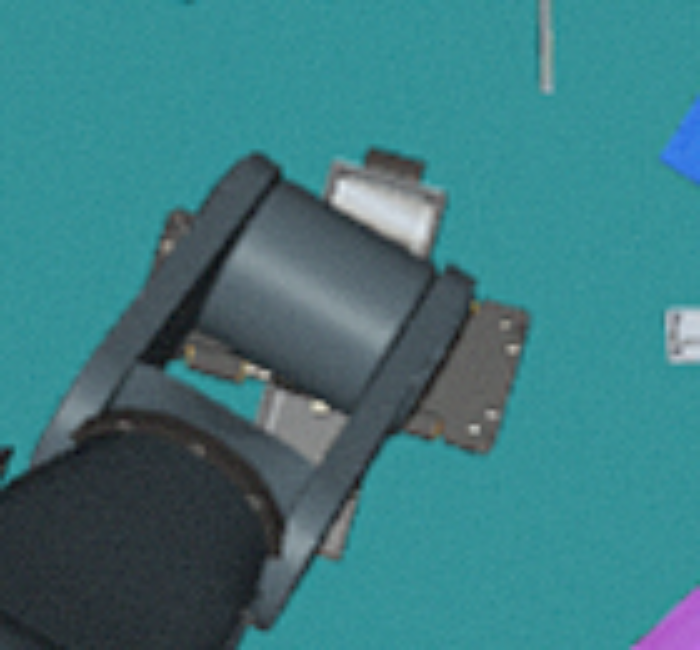

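One standoff is visible against the tab end at crop (390,215), and the other end looks empty. Nine pictures so far. Next I grip the lid bar.

Emit:
{"fn": "arm_command", "kwargs": {
  "plan": [
    [2,0,0,0,0,0.005,4],
    [2,0,0,0,0,0.003,4],
    [1.9,0,0,0,0,0,4],
    [0,0,0,0,0,0,4],
    [0,0,0,0,0,0,0.8],
    [0,0,0,0,0,0,0.8],
    [0,0,0,0,0,0,0.8],
    [0,0,0,0,0,0,0.8],
    [0,0,0,0,0,0,0.8]
  ],
  "grip_force": 20
}}

```text
time: 20.68
position: [0.4993, -0.1595, 0.0483]
tool_rot: [-0.421, 0.567, 0.423, 0.568]
ft_force: [0.7, -0.7, -0.9]
grip_width: 0.0119
```

```bash
python3 - <<'E'
from h import *
st()
E
```

```text
t 20.68 p [ 0.4993 -0.1595  0.0483] q [-0.524  0.672  1.818  0.004  0.654 -1.807] f [ 0.7 -0.7 -0.9] w 0.0119
X [-0.001  0.003 -1.   ] Y [-0.958  0.286  0.002] Z [0.286 0.958 0.003]
```

Emit:
{"fn": "arm_command", "kwargs": {
  "plan": [
    [-1.5,0,0,0,0,0,0.8],
    [-2,0,0,0,0,0,0.8],
    [-3,0,0,0,0,0,0.8],
    [0,0,3,0,0,0,0.8],
    [0,0,4,0,0,0,0.8],
    [0,0,4,0,0,0,0.8],
    [0,0,3,0,0,0,0.8],
    [0,0,0,0,0,0,0.8]
  ]
}}

```text
time: 21.68
position: [0.5424, -0.0232, 0.1232]
tool_rot: [-0.423, 0.566, 0.42, 0.57]
ft_force: [0.3, -0.4, -0.6]
grip_width: 0.0118
```

```bash
python3 - <<'E'
from h import *
o,m=st()
plan([((.538,-.027,.02),down(73.4),.8)],step=.025)
E
```

```text
t 21.68 p [ 0.5424 -0.0232  0.1232] q [-0.25   0.557  1.736  0.003  0.842 -1.53 ] f [ 0.3 -0.4 -0.6] w 0.0118
X [ 0.007  0.001 -1.   ] Y [-0.957  0.288 -0.006] Z [0.288 0.957 0.002]
-> [ 0.538 -0.027  0.02 ] N=5
  [2.06,0.07,-0.1,-0.001,0,0.001,0.8],
  [2.06,0.07,-0.1,-0.001,0,0.001,0.8],
  [2.06,0.07,-0.1,-0.001,0,0.001,0.8],
  [2.06,0.07,-0.1,-0.001,0,0.001,0.8],
  [2.06,0.06,-0.1,-0.001,0,0.001,0.8],
```

Emit:
{"fn": "arm_command", "kwargs": {
  "plan": [
    [2,0,0,0,0,0.004,0.8],
    [2,0,0,0,0,0.002,0.8],
    [2,0,0,0,0,0,0.8],
    [2,0,0,0,0,0,0.8],
    [1.5,0,0,0,0,0,0.8],
    [0,0,0,0,0,0,0.8],
    [0.4,0,0,0,0,0,0.8],
    [0,0,0,0,0,0,0.8]
  ]
}}

```text
time: 22.68
position: [0.5446, -0.0292, 0.0266]
tool_rot: [-0.423, 0.566, 0.419, 0.57]
ft_force: [-0.7, -1.0, -0.5]
grip_width: 0.0121
```

```bash
python3 - <<'E'
from h import *
o,m=st()
E
```

```text
t 22.68 p [ 0.5446 -0.0292  0.0266] q [-0.258  0.724  1.779  0.     0.631 -1.535] f [-0.7 -1.  -0.5] w 0.0121
X [ 0.008 -0.002 -1.   ] Y [-0.957  0.29  -0.008] Z [0.29  0.957 0.   ]
```

Emit:
{"fn": "arm_command", "kwargs": {
  "plan": [
    [1,0,0,0,0,0.006,0.8],
    [0.4,0,0,0,0,0,0.8],
    [0,0,0,0,0,0,0.8]
  ]
}}

```text
time: 23.05
position: [0.5456, -0.0294, 0.0129]
tool_rot: [-0.422, 0.567, 0.42, 0.569]
ft_force: [-0.4, -0.8, 3.6]
grip_width: 0.0118
```

Emit:
{"fn": "arm_command", "kwargs": {
  "plan": [
    [0.2,0,0,0,0,0,0.8],
    [0,0,0,0,0,0,0.8]
  ]
}}

```text
time: 23.3
position: [0.5459, -0.0293, 0.0134]
tool_rot: [-0.423, 0.567, 0.42, 0.569]
ft_force: [-0.6, 0.2, -1.1]
grip_width: 0.0117
```

Emit:
{"fn": "arm_command", "kwargs": {
  "plan": [
    [0,0,0,0,0,0,3.5],
    [0,0,0,0,0,0,3.5],
    [-2,0,0,0,0,0,3.5],
    [-4,0,0,0,0,0,3.5],
    [-5,0,0,0,0,0,3.5],
    [-3,0,2,0,0,0,3.5],
    [0,0,0,0,0,0,3.5]
  ]
}}

```text
time: 24.18
position: [0.551, -0.0098, 0.1548]
tool_rot: [-0.422, 0.567, 0.421, 0.568]
ft_force: [0.7, -0.3, -0.4]
grip_width: 0.0349
```

```bash
python3 - <<'E'
from h import *
o,m=st()
b,d=snap("top","top6"); s,_=snap("side")
cv2.imwrite("pics/m6.png",np.hstack([cv2.resize(b[155:275,200:360],(560,420)),cv2.resize(s[160:300,250:330],(240,420))]))
P=cloud("top",d)
c=blob(b,(325,360,190,240),.006); print("br",c.mean(0),cv2.minAreaRect((onplane("top",c,.006)[:,:2]*1000).astype(np.float32)))
Q=P[190:240,325:360].reshape(-1,3); g=Q[(Q[:,2]>.018)&(Q[:,2]<.045)]; print("fin",g.mean(0),len(g),cv2.minAreaRect((g[:,:2]*1000).astype(np.float32)))
u=np.array([.958,-.2865]); v=np.array([.2865,.958])
Q=P[165:275,230:310].reshape(-1,3); L=(Q[:,:2]-[.499,-.159]); a=L@u; w=L@v; k=(abs(a)<.135)&(abs(w)<.034)&(Q[:,2]<.1)
for x in np.arange(-.13,.13,.01):
    z=Q[k&(a>=x)&(a<x+.01)&(abs(w)<.02),2]; print(round(x,2),len(z),np.percentile(z,[20,50,80]).round(3) if len(z) else "")
E
```

```text
t 24.18 p [ 0.551  -0.0098  0.1548] q [-0.221  0.519  1.687  0.     0.933 -1.497] f [ 0.7 -0.3 -0.4] w 0.0349
X [ 0.002 -0.    -1.   ] Y [-0.957  0.29  -0.002] Z [0.29  0.957 0.   ]
br [341.67924528 216.32075472] ((513.2258911132812, -377.064208984375), (31.597410202026367, 52.4390983581543), 4.979198932647705)
fin [ 0.51381929 -0.37571697  0.02800691] 60 ((513.8563842773438, -376.1698913574219), (9.624876022338867, 41.58434295654297), 0.14852038025856018)
-0.13 49 [-0.003 -0.     0.004]
-0.12 43 [-0.001  0.     0.003]
-0.11 50 [0.002 0.007 0.041]
-0.1 48 [0.002 0.004 0.006]
-0.09 47 [0.003 0.005 0.008]
-0.08 49 [0.002 0.005 0.007]
-0.07 46 [0.001 0.005 0.007]
-0.06 48 [0.002 0.004 0.007]
-0.05 49 [0.002 0.004 0.006]
-0.04 47 [0.002 0.004 0.007]
-0.03 48 [0.002 0.004 0.008]
-0.02 47 [0.002 0.004 0.009]
-0.01 47 [0.001 0.004 0.007]
-0.0 47 [0.002 0.004 0.007]
0.01 48 [0.001 0.005 0.008]
0.02 47 [0.001 0.004 0.007]
0.03 47 [0.003 0.005 0.008]
0.04 48 [0.001 0.005 0.008]
0.05 55 [0.005 0.017 0.023]
0.06 48 [0.024 0.027 0.029]
0.07 44 [0.018 0.022 0.026]
0.08 52 [0.021 0.023 0.027]
0.09 46 [0.024 0.026 0.029]
0.1 59 [0.018 0.034 0.042]
0.11 45 [0.033 0.038 0.04 ]
0.12 24 [0.    0.004 0.035]
```

View pics/m6.png

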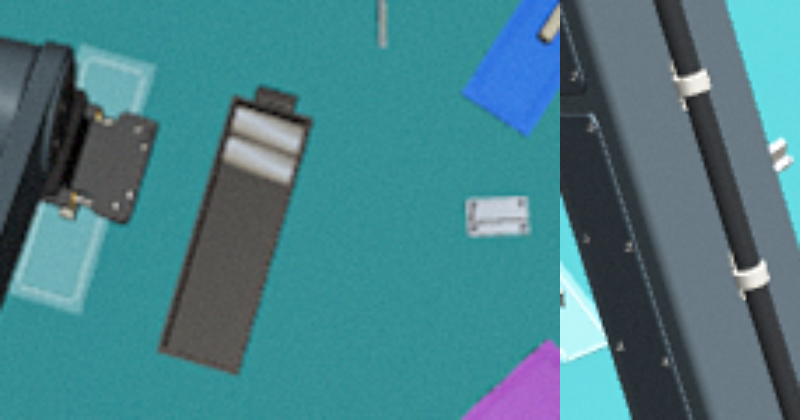

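The crop shows both standoffs side by side at the tab end, the rest of the case empty, the lid on the bench to the left, and the bracket unmoved at (342,216). Ten pictures so far.

```bash
python3 - <<'E'
from h import *
b=cv2.imread("pics/top6.png")
hsv=cv2.cvtColor(b,cv2.COLOR_BGR2HSV)
c=blob(b,(240,298,165,270),.04); W=onplane("top",c,.04)[:,:2]*1000
r=cv2.minAreaRect(W.astype(np.float32)); print("case",r)
c=blob(b,(325,360,190,240),.006); m=np.zeros(b.shape[:2],np.uint8); cv2.drawContours(m,[c[:,None]],-1,1,-1); v,u=np.nonzero(m)
B=onplane("top",np.c_[u,v],.01)[:,:2]; C=np.cov(B.T); w,V=np.linalg.eigh(C); print("br",B.mean(0),V[:,1],np.sqrt(w*12))
plan([((.5135,-.3765,.16),down(4.5),4)],step=.05)
E
```

```text
case ((502.60650634765625, -162.53115844726562), (67.49662780761719, 229.86180114746094), 73.36135864257812)
br [ 0.51270799 -0.37661331] [-0.10279005  0.99470307] [0.03180768 0.05261179]
-> [ 0.514 -0.376  0.16 ] N=8
  [-0.1,-0.91,-4.51,0.15,0,0,4.0],
  [-0.1,-1.57,-4.32,0.15,0,0,4.0],
  [-0.1,-2.2,-4.04,0.15,0,0,4.0],
  [-0.1,-2.78,-3.67,0.15,0,0,4.0],
  [-0.1,-3.29,-3.21,0.15,0,0,4.0],
  [-0.1,-3.73,-2.69,0.15,0,0,4.0],
  [-0.1,-4.09,-2.1,0.15,0,0,4.0],
  [-0.1,-4.36,-1.47,0.15,0,0,4.0],
```

Emit:
{"fn": "arm_command", "kwargs": {
  "plan": [
    [0,-0.9,-4.5,0.15,0,0,4],
    [0,-1.6,-4.3,0.15,0,0,4],
    [0,-2.2,-4,0.15,0,0,4],
    [0,-2.8,-3.7,0.15,0,0,4],
    [0,-3.3,-3.2,0.15,0,0,4],
    [0,-3.7,-2.7,0.15,0,0,4],
    [0,-4.1,-2.1,0.15,0,0,4],
    [0,-4.4,-1.5,0.13,0,0,4],
    [0,0,0,0,0,0,4]
  ]
}}

```text
time: 25.4
position: [0.493, -0.3859, 0.1293]
tool_rot: [-0.012, 0.719, 0.026, 0.695]
ft_force: [0.5, 0.9, 0.2]
grip_width: 0.0399
```

```bash
python3 - <<'E'
from h import *
st()
plan([((.513,-.3765,.06),down(5.7),4)],step=.03)
E
```

```text
t 25.4 p [ 0.493  -0.3859  0.1293] q [-0.836  0.655  1.48  -0.014  1.044 -0.883] f [0.5 0.9 0.2] w 0.0399
X [-0.034  0.02  -0.999] Y [-0.054  0.998  0.022] Z [ 0.998  0.054 -0.033]
-> [ 0.513 -0.376  0.06 ] N=3
  [2.29,0.23,0.76,-0.015,-0.011,-0.007,4.0],
  [2.3,0.23,0.74,-0.015,-0.011,-0.007,4.0],
  [2.3,0.24,0.71,-0.015,-0.011,-0.007,4.0],
```

Emit:
{"fn": "arm_command", "kwargs": {
  "plan": [
    [1,0.8,2,-0.04,-0.034,-0.02,4],
    [2,0,0.3,0,0,0,4],
    [2,0,0,0,0,0,4],
    [0,0,0,0,0,0,4]
  ]
}}

```text
time: 25.9
position: [0.5102, -0.3719, 0.0692]
tool_rot: [-0.029, 0.71, 0.038, 0.703]
ft_force: [-0.1, -0.0, 0.3]
grip_width: 0.0397
```

```bash
python3 - <<'E'
from h import *
st()
plan([((.513,-.3765,.011),down(5.7),4)],step=.025)
E
```

```text
t 25.9 p [ 0.5102 -0.3719  0.0692] q [-0.808  0.736  1.518  0.003  0.905 -0.904] f [-0.1 -0.   0.3] w 0.0397
X [-0.01   0.013 -1.   ] Y [-0.095  0.995  0.014] Z [ 0.995  0.095 -0.009]
-> [ 0.513 -0.376  0.011] N=3
  [1.94,-0.19,0.1,-0.002,-0.003,-0.005,4.0],
  [1.94,-0.18,0.09,-0.002,-0.003,-0.005,4.0],
  [1.94,-0.17,0.09,-0.002,-0.003,-0.005,4.0],
```

Emit:
{"fn": "arm_command", "kwargs": {
  "plan": [
    [1.7,-0.4,0.3,0,-0.006,-0.012,4],
    [1.7,0,0,0,0,0,4],
    [1.6,0,0,0,0,0,4],
    [0,0,0,0,0,0,4]
  ]
}}

```text
time: 26.4
position: [0.5125, -0.3742, 0.016]
tool_rot: [-0.032, 0.708, 0.035, 0.704]
ft_force: [-0.1, -0.4, 0.7]
grip_width: 0.0399
```

```bash
python3 - <<'E'
from h import *
st()
plan([((.513,-.3765,.011),down(5.7),4)],step=.025)
E
```

```text
t 26.4 p [ 0.5125 -0.3742  0.016 ] q [-0.806  0.815  1.534 -0.002  0.8   -0.9  ] f [-0.1 -0.4  0.7] w 0.0399
X [-0.006  0.004 -1.   ] Y [-0.096  0.995  0.004] Z [ 0.995  0.096 -0.005]
-> [ 0.513 -0.376  0.011] N=1
  [0.5,-0.24,0.03,-0.004,-0.005,-0.004,4.0],
```

Emit:
{"fn": "arm_command", "kwargs": {
  "plan": [
    [0.4,-0.2,0,0,-0.004,-0.004,4],
    [0,0,0,0,0,0,4],
    [0,0,0,0,0,0,0.6],
    [0,0,0,0,0,0,0.6],
    [0,0,0,0,0,0,0.6],
    [0,0,0,0,0,0,0.6],
    [-2,0,0,0,0,0,0.6],
    [-3,0,0,0,0,0,0.6],
    [-4,0,0,0,0,0,0.6],
    [0,0,0,0,0,0,0.6]
  ],
  "grip_force": 25
}}

```text
time: 27.65
position: [0.514, -0.3777, 0.1097]
tool_rot: [-0.035, 0.705, 0.032, 0.707]
ft_force: [-0.1, -1.1, -0.8]
grip_width: 0.01
```

```bash
python3 - <<'E'
from h import *
st()
# place at local a=-.025 
u=np.array([.958,-.2865]); c=np.array([.4965,-.1605])-.025*u; print(c)
plan([((*c,.11),down(-16.6),.6)],step=.045)
E
```

```text
t 27.65 p [ 0.514  -0.3777  0.1097] q [-8.080e-01  6.790e-01  1.497e+00 -1.000e-03  9.610e-01 -9.040e-01] f [-0.1 -1.1 -0.8] w 0.01
X [ 0.003 -0.004 -1.   ] Y [-0.096  0.995 -0.004] Z [0.995 0.096 0.003]
[ 0.47255   -0.1533375]
-> [ 0.473 -0.153  0.11 ] N=6
  [-0.02,3.79,-0.33,0.064,0.001,0.001,0.6],
  [-0.02,3.76,-0.57,0.064,0.001,0.001,0.6],
  [-0.02,3.71,-0.81,0.064,0.001,0.001,0.6],
  [-0.01,3.65,-1.05,0.064,0.001,0.001,0.6],
  [-0.01,3.58,-1.28,0.064,0.001,0.001,0.6],
  [-0.01,3.49,-1.51,0.064,0.001,0.001,0.6],
```

Emit:
{"fn": "arm_command", "kwargs": {
  "plan": [
    [0,3.8,-0.3,0.064,0,0,0.6],
    [0,3.8,-0.6,0.064,0,0,0.6],
    [0,3.7,-0.8,0.064,0,0,0.6],
    [0,3.6,-1,0.064,0,0,0.6],
    [0,3.6,-1.3,0.064,0,0,0.6],
    [0,3.5,-1.5,0.064,0,0,0.6],
    [0,0,0,0,0,0,0.6]
  ]
}}

```text
time: 28.52
position: [0.4701, -0.1459, 0.1088]
tool_rot: [0.106, 0.699, -0.108, 0.699]
ft_force: [-0.5, 0.2, -0.8]
grip_width: 0.0095
```

```bash
python3 - <<'E'
from h import *
st()
plan([((.4726,-.1533,.07),down(-16.6),.6)],step=.025)
E
```

```text
t 28.52 p [ 0.4701 -0.1459  0.1088] q [-0.527  0.534  1.868 -0.004  0.738 -0.221] f [-0.5  0.2 -0.8] w 0.0095
X [ 0.001 -0.003 -1.   ] Y [ 0.298  0.954 -0.003] Z [ 0.954 -0.298  0.002]
-> [ 0.473 -0.153  0.07 ] N=2
  [1.94,-0.31,0.23,-0.007,0.001,0.002,0.6],
  [1.94,-0.32,0.23,-0.007,0.001,0.002,0.6],
```

Emit:
{"fn": "arm_command", "kwargs": {
  "plan": [
    [0,-0.6,0.4,-0.013,0,0,0.6],
    [1.9,0,0,0,0,0,0.6],
    [1.9,0,0,0,0,0,0.6],
    [0,0,0,0,0,0,0.6]
  ]
}}

```text
time: 29.02
position: [0.4758, -0.1591, 0.0707]
tool_rot: [0.099, 0.697, -0.104, 0.702]
ft_force: [0.5, -0.6, -0.6]
grip_width: 0.0096
```

```bash
python3 - <<'E'
from h import *
st()
plan([((.4726,-.1533,.02),down(-16.6),.6)],step=.025)
E
```

```text
t 29.02 p [ 0.4758 -0.1591  0.0707] q [-0.544  0.611  1.873 -0.006  0.648 -0.25 ] f [ 0.5 -0.6 -0.6] w 0.0096
X [ 0.006 -0.008 -1.   ] Y [ 0.285  0.958 -0.006] Z [ 0.958 -0.285  0.008]
-> [ 0.473 -0.153  0.02 ] N=3
  [1.69,0.16,-0.17,0,0.003,0.002,0.6],
  [1.69,0.16,-0.17,0,0.003,0.002,0.6],
  [1.69,0.16,-0.16,0,0.003,0.002,0.6],
```

Emit:
{"fn": "arm_command", "kwargs": {
  "plan": [
    [0,0.4,0,0,0,0,0.6],
    [0,0,0,0,0,0,0.6]
  ]
}}

```text
time: 29.28
position: [0.4781, -0.157, 0.0715]
tool_rot: [0.1, 0.696, -0.105, 0.703]
ft_force: [-0.7, -0.3, -1.3]
grip_width: 0.0101
```

```bash
python3 - <<'E'
from h import *
st()
plan([((.4726,-.1533,.02),down(-16.6),.6)],step=.025)
E
```

```text
t 29.27 p [ 0.4781 -0.157   0.0715] q [-0.537  0.61   1.87  -0.006  0.649 -0.242] f [-0.7 -0.3 -1.3] w 0.0101
X [ 0.008 -0.009 -1.   ] Y [ 0.286  0.958 -0.006] Z [ 0.958 -0.286  0.011]
-> [ 0.473 -0.153  0.02 ] N=3
  [1.71,0.08,-0.23,0,0.004,0.002,0.6],
  [1.71,0.07,-0.22,0,0.004,0.002,0.6],
  [1.72,0.07,-0.22,0,0.004,0.002,0.6],
```

Emit:
{"fn": "arm_command", "kwargs": {
  "plan": [
    [0.3,0.25,0,0,0.012,0.006,0.6],
    [1.6,0,0,0,0,0,0.6],
    [0,0,0,0,0,0,0.6]
  ]
}}

```text
time: 29.65
position: [0.4796, -0.1547, 0.0522]
tool_rot: [0.102, 0.7, -0.102, 0.7]
ft_force: [1.4, 0.5, -0.6]
grip_width: 0.0098
```

```bash
python3 - <<'E'
from h import *
st()
plan([((.4726,-.1533,.02),down(-16.6),.6)],step=.025)
E
```

```text
t 29.65 p [ 0.4796 -0.1547  0.0522] q [-5.340e-01  6.500e-01  1.869e+00 -1.000e-03  6.230e-01 -2.430e-01] f [ 1.4  0.5 -0.6] w 0.0098
X [-0.    -0.001 -1.   ] Y [ 0.286  0.958 -0.001] Z [ 0.958 -0.286  0.   ]
-> [ 0.473 -0.153  0.02 ] N=2
  [1.61,-0.03,-0.36,0,0,0,0.6],
  [1.61,-0.03,-0.36,0,0,0,0.6],
```

Emit:
{"fn": "arm_command", "kwargs": {
  "plan": [
    [1.5,0,0,0,0,0,0.6],
    [1.2,0,0,0,0,0,0.6],
    [0.4,0,0,0,0,0,0.6],
    [0,0,0,0,0,0,0.6]
  ]
}}

```text
time: 30.15
position: [0.4791, -0.1544, 0.0181]
tool_rot: [0.102, 0.7, -0.102, 0.699]
ft_force: [-0.4, -0.2, -1.4]
grip_width: 0.0097
```

Emit:
{"fn": "arm_command", "kwargs": {
  "plan": [
    [0.3,0,0,0,0,0,0.6],
    [0,0,0,0,0,0,0.6]
  ]
}}

```text
time: 30.4
position: [0.4796, -0.1547, 0.0185]
tool_rot: [0.102, 0.7, -0.102, 0.7]
ft_force: [-0.3, 0.5, -0.8]
grip_width: 0.0095
```

Emit:
{"fn": "arm_command", "kwargs": {
  "plan": [
    [0.4,0,0,0,0,0,0.6],
    [0.2,0,0,0,0,0,0.6]
  ]
}}

```text
time: 30.65
position: [0.4801, -0.155, 0.0168]
tool_rot: [0.101, 0.699, -0.103, 0.701]
ft_force: [-3.7, 1.3, 16.4]
grip_width: 0.0095
```

Emit:
{"fn": "arm_command", "kwargs": {
  "plan": [
    [-0.2,0,0,0,0,0,3.5],
    [0,0,0,0,0,0,3.5],
    [0,0,0,0,0,0,3.5],
    [-2,0,0,0,0,0,3.5],
    [-4,0,0,0,0,0,3.5],
    [-5,0,0,0,0,0,3.5],
    [0,0,0,0,0,0,3.5]
  ]
}}

```text
time: 31.52
position: [0.4799, -0.1549, 0.1297]
tool_rot: [0.101, 0.699, -0.102, 0.7]
ft_force: [0.3, 0.1, 0.8]
grip_width: 0.0349
```

```bash
python3 - <<'E'
from h import *
st()
plan([((.5459,-.0293,.13),down(73.4),3.5)],step=.045)
E
```

```text
t 31.52 p [ 0.4799 -0.1549  0.1297] q [-5.340e-01  5.090e-01  1.822e+00 -1.000e-03  8.100e-01 -2.440e-01] f [0.3 0.1 0.8] w 0.0349
X [ 0.001 -0.001 -1.   ] Y [ 0.285  0.958 -0.001] Z [ 0.958 -0.285  0.001]
-> [ 0.546 -0.029  0.13 ] N=10
  [0,1.39,0.27,-0.157,0,0,3.5],
  [0,1.33,0.49,-0.157,0,0,3.5],
  [0,1.24,0.69,-0.157,0,0,3.5],
  [0,1.12,0.88,-0.157,0,0,3.5],
  [0,0.96,1.04,-0.157,0,0,3.5],
  [0,0.79,1.18,-0.157,0,0,3.5],
  [0,0.6,1.29,-0.157,0,0,3.5],
  [0,0.39,1.36,-0.157,0,0,3.5],
  [0,0.17,1.41,-0.157,0,0,3.5],
  [0,-0.05,1.42,-0.157,0,0,3.5],
```

Emit:
{"fn": "arm_command", "kwargs": {
  "plan": [
    [0,1.4,0.3,-0.157,0,0,3.5],
    [0,1.3,0.5,-0.157,0,0,3.5],
    [0,1.2,0.7,-0.157,0,0,3.5],
    [0,1.1,0.9,-0.157,0,0,3.5],
    [0,1,1,-0.157,0,0,3.5],
    [0,0.8,1.2,-0.157,0,0,3.5],
    [0,0.6,1.3,-0.157,0,0,3.5],
    [0,0.4,1.4,-0.157,0,0,3.5],
    [0,0.2,1.4,-0.157,0,0,3.5],
    [0,0,1.4,-0.157,0,0,3.5],
    [0,0,0,0,0,0,3.5]
  ]
}}

```text
time: 32.9
position: [0.5352, -0.0212, 0.1132]
tool_rot: [-0.428, 0.562, 0.444, 0.551]
ft_force: [-0.1, 0.1, 0.3]
grip_width: 0.0348
```

```bash
python3 - <<'E'
from h import *
st()
plan([((.5459,-.0293,.06),down(73.4),3.5)],step=.03)
b,d=snap("top","top7")
cv2.imwrite("pics/m7.png",cv2.resize(b[160:270,200:360],(800,550)))
c=blob(b,(240,298,165,270),.04); W=onplane("top",c,.04)[:,:2]*1000
r=cv2.minAreaRect(W.astype(np.float32)); print("case",r)
E
```

```text
t 32.9 p [ 0.5352 -0.0212  0.1132] q [-0.249  0.577  1.735  0.002  0.858 -1.58 ] f [-0.1  0.1  0.3] w 0.0348
X [-0.027  0.008 -1.   ] Y [-0.971  0.238  0.028] Z [0.238 0.971 0.002]
-> [ 0.546 -0.029  0.06 ] N=2
  [2.64,-0.69,-0.27,0.024,0,-0.014,3.5],
  [2.65,-0.66,-0.25,0.024,0,-0.014,3.5],
case ((502.60443115234375, -162.54147338867188), (67.48594665527344, 229.86241149902344), 73.3552017211914)
```

View pics/m7.png

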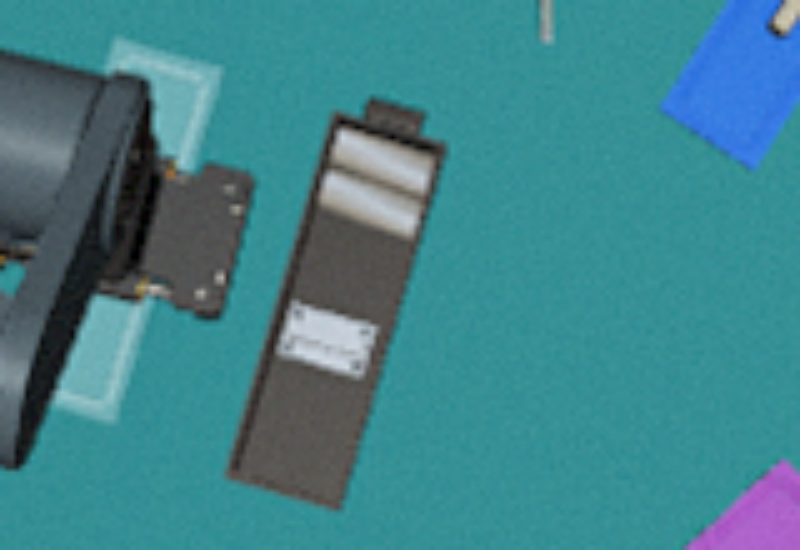

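The bracket stands upright at crop (328,340) in the freed space, and the case hasn't moved. Eleven pictures so far. Back to the lid.

Emit:
{"fn": "arm_command", "kwargs": {
  "plan": [
    [2,-1.3,-0.5,0.045,0,-0.028,3.5],
    [2,0,0,0,0,0,3.5],
    [2,0,0,0,0,0,3.5],
    [0,0,0,0,0,0,3.5]
  ]
}}

```text
time: 33.45
position: [0.5441, -0.0318, 0.0492]
tool_rot: [-0.419, 0.57, 0.42, 0.568]
ft_force: [-0.4, -0.0, 0.0]
grip_width: 0.0352
```

```bash
python3 - <<'E'
from h import *
st()
plan([((.5459,-.0293,.0135),down(73.4),3.5)],step=.02)
E
```

```text
t 33.45 p [ 0.5441 -0.0318  0.0492] q [-0.263  0.686  1.763 -0.     0.695 -1.534] f [-0.4 -0.   0. ] w 0.0352
X [-0.003  0.001 -1.   ] Y [-0.955  0.296  0.003] Z [ 0.296  0.955 -0.   ]
-> [ 0.546 -0.029  0.014] N=2
  [1.79,-0.05,0.14,-0.005,0,-0.002,3.5],
  [1.79,-0.05,0.14,-0.005,0,-0.002,3.5],
```

Emit:
{"fn": "arm_command", "kwargs": {
  "plan": [
    [1.5,0,0.3,-0.01,0,0,3.5],
    [1.4,0,0,0,0,0,3.5],
    [0,0,0,0,0,0,3.5]
  ]
}}

```text
time: 33.83
position: [0.5453, -0.0294, 0.0191]
tool_rot: [-0.421, 0.568, 0.422, 0.567]
ft_force: [0.1, -0.3, 0.8]
grip_width: 0.0351
```

```bash
python3 - <<'E'
from h import *
st()
plan([((.5459,-.0293,.0135),down(73.4),3.5)],step=.02)
E
```

```text
t 33.83 p [ 0.5453 -0.0294  0.0191] q [-0.258  0.74   1.771 -0.     0.632 -1.537] f [ 0.1 -0.3  0.8] w 0.0351
X [-0.002  0.    -1.   ] Y [-0.958  0.288  0.002] Z [ 0.288  0.958 -0.   ]
-> [ 0.546 -0.029  0.014] N=1
  [0.56,-0.05,0.02,-0.002,0,-0.002,3.5],
```

Emit:
{"fn": "arm_command", "kwargs": {
  "plan": [
    [0.4,0,0,0,0,0,3.5],
    [0,0,0,0,0,0,0.8],
    [0,0,0,0,0,0,0.8],
    [0,0,0,0,0,0,0.8],
    [0,0,0,0,0,0,0.8]
  ],
  "grip_force": 20
}}

```text
time: 34.45
position: [0.5462, -0.0295, 0.0159]
tool_rot: [-0.422, 0.567, 0.422, 0.567]
ft_force: [0.0, 0.4, -0.7]
grip_width: 0.0119
```

Emit:
{"fn": "arm_command", "kwargs": {
  "plan": [
    [-2,0,0,0,0,0,0.8],
    [-3,0,0,0,0,0,0.8],
    [-3,0,0,0,0,0,0.8],
    [0,0,0,0,0,0,0.8]
  ]
}}

```text
time: 34.95
position: [0.5454, -0.0293, 0.0971]
tool_rot: [-0.421, 0.568, 0.422, 0.567]
ft_force: [-0.2, -0.1, 0.3]
grip_width: 0.0112
```

```bash
python3 - <<'E'
from h import *
st()
plan([((.4993,-.1595,.09),down(73.4),.8)],step=.045)
E
```

```text
t 34.95 p [ 0.5454 -0.0293  0.0971] q [-0.258  0.605  1.738 -0.     0.8   -1.537] f [-0.2 -0.1  0.3] w 0.0112
X [-0.002  0.    -1.   ] Y [-0.958  0.288  0.002] Z [ 0.288  0.958 -0.   ]
-> [ 0.499 -0.16   0.09 ] N=4
  [0.18,0.17,-3.45,-0.001,0,0,0.8],
  [0.18,0.17,-3.45,-0.001,0,0,0.8],
  [0.18,0.17,-3.45,-0.001,0,0,0.8],
  [0.18,0.17,-3.45,-0.001,0,0,0.8],
```

Emit:
{"fn": "arm_command", "kwargs": {
  "plan": [
    [0,0.2,-3.5,0,0,0,0.8],
    [0,0.2,-3.5,0,0,0,0.8],
    [0,0.2,-3.4,0,0,0,0.8],
    [0,0.2,-3.4,0,0,0,0.8],
    [0,0,0,0,0,0,0.8]
  ]
}}

```text
time: 35.58
position: [0.4944, -0.1608, 0.092]
tool_rot: [-0.42, 0.568, 0.425, 0.566]
ft_force: [-0.2, -0.0, -0.4]
grip_width: 0.0117
```

```bash
python3 - <<'E'
from h import *
st()
plan([((.4974,-.159,.065),down(73.4),.8)],step=.03)
E
```

```text
t 35.58 p [ 0.4944 -0.1608  0.092 ] q [-5.290e-01  5.920e-01  1.802e+00 -1.000e-03  7.560e-01 -1.809e+00] f [-0.2 -0.  -0.4] w 0.0117
X [-0.008  0.004 -1.   ] Y [-0.958  0.286  0.008] Z [0.286 0.958 0.001]
-> [ 0.497 -0.159  0.065] N=1
  [2.7,-0.26,0.26,-0.001,0.001,-0.008,0.8],
```

Emit:
{"fn": "arm_command", "kwargs": {
  "plan": [
    [1,-0.25,0.25,0,0,-0.008,0.8],
    [1.3,0,0,0,0,0,0.8],
    [0,0,0,0,0,0,0.8]
  ]
}}

```text
time: 35.95
position: [0.4966, -0.1561, 0.0654]
tool_rot: [-0.421, 0.567, 0.425, 0.567]
ft_force: [0.8, 0.4, -0.8]
grip_width: 0.0117
```

```bash
python3 - <<'E'
from h import *
st()
plan([((.4974,-.159,.05),down(73.4),.8)],step=.03)
E
```

```text
t 35.95 p [ 0.4966 -0.1561  0.0654] q [-0.521  0.638  1.818  0.003  0.69  -1.805] f [ 0.8  0.4 -0.8] w 0.0117
X [-0.003  0.004 -1.   ] Y [-0.959  0.285  0.004] Z [0.285 0.959 0.003]
-> [ 0.497 -0.159  0.05 ] N=1
  [1.54,-0.16,-0.26,0.001,0.003,-0.004,0.8],
```

Emit:
{"fn": "arm_command", "kwargs": {
  "plan": [
    [0.3,-0.15,-0.25,0,0,-0.003,0.8],
    [0,0,0,0,0,0,0.8]
  ]
}}

```text
time: 36.2
position: [0.4976, -0.158, 0.0619]
tool_rot: [-0.422, 0.566, 0.425, 0.567]
ft_force: [0.6, -0.9, -0.8]
grip_width: 0.0116
```

```bash
python3 - <<'E'
from h import *
st()
plan([((.4974,-.159,.05),down(73.4),.8)],step=.03)
E
```

```text
t 36.2 p [ 0.4976 -0.158   0.0619] q [-0.523  0.645  1.818  0.004  0.681 -1.811] f [ 0.6 -0.9 -0.8] w 0.0116
X [-0.001  0.003 -1.   ] Y [-0.959  0.283  0.002] Z [0.283 0.959 0.003]
-> [ 0.497 -0.159  0.05 ] N=1
  [1.19,-0.01,-0.1,0.003,0.003,-0.002,0.8],
```

Emit:
{"fn": "arm_command", "kwargs": {
  "plan": [
    [0.4,0,-0.1,0.003,0.003,0,0.8],
    [0.5,0,0,0,0,0,0.8],
    [0.3,0,0,0,0,0,0.8],
    [0,0,0,0,0,0,0.8]
  ]
}}

```text
time: 36.7
position: [0.498, -0.1594, 0.0508]
tool_rot: [-0.423, 0.567, 0.422, 0.567]
ft_force: [-0.4, 0.1, -1.3]
grip_width: 0.0118
```

```bash
python3 - <<'E'
from h import *
st()
E
```

```text
t 36.7 p [ 0.498  -0.1594  0.0508] q [-5.230e-01  6.660e-01  1.822e+00 -1.000e-03  6.530e-01 -1.804e+00] f [-0.4  0.1 -1.3] w 0.0118
X [ 0.    -0.001 -1.   ] Y [-0.958  0.286 -0.001] Z [ 0.286  0.958 -0.001]
```

Emit:
{"fn": "arm_command", "kwargs": {
  "plan": [
    [0.3,0,0,0,0,0,0.8],
    [0.1,0,0,0,0,0,0.8]
  ]
}}

```text
time: 36.95
position: [0.4984, -0.1595, 0.0501]
tool_rot: [-0.423, 0.567, 0.422, 0.567]
ft_force: [-0.7, 0.3, 0.3]
grip_width: 0.0121
```

Emit:
{"fn": "arm_command", "kwargs": {
  "plan": [
    [0,0,0,0,0,0,3],
    [0,0,0,0,0,0,3],
    [-2,0,0,0,0,0,3],
    [-4,0,0,0,0,0,4],
    [0,0,0,0,0,0,8.7],
    [0,0,0,0,0,0,8.7],
    [0,0,6,0,0,0,8.7],
    [0,0,6,0,0,0,8.7],
    [0,0,0,0,0,0,8.7]
  ]
}}

```text
time: 38.08
position: [0.5324, -0.0431, 0.1057]
tool_rot: [-0.42, 0.569, 0.422, 0.567]
ft_force: [0.2, -0.1, -0.2]
grip_width: 0.0815
```

```bash
python3 - <<'E'
from h import *
st()
b,d=snap("top","top8"); P=cloud("top",d)
cv2.imwrite("pics/m8.png",cv2.resize(b[160:270,220:320],(650,580)))
c=blob(b,(245,298,165,270),.04); W=onplane("top",c,.04)[:,:2]*1000
r=cv2.minAreaRect(W.astype(np.float32)); print("case",r)
u=np.array([.958,-.2865]); v=np.array([.2865,.958])
Q=P[165:275,230:310].reshape(-1,3); L=(Q[:,:2]-[.4965,-.1605]); a=L@u; w=L@v; k=(abs(w)<.03)&(Q[:,2]<.09)
for x in np.arange(-.12,.12,.02):
    z=Q[k&(a>=x)&(a<x+.02)&(abs(w)>.012)&(w<0),2]; print(round(x,2),len(z),np.percentile(z,[20,50,80]).round(3) if len(z) else "")
g=Q[(Q[:,2]>.058)&(Q[:,2]<.08)&(abs(a)<.06)&(abs(w)<.02)]; print("bar",len(g),g.mean(0)-[.4965,-.1605,0])
E
```

```text
t 38.08 p [ 0.5324 -0.0431  0.1057] q [-2.900e-01  5.800e-01  1.762e+00 -1.000e-03  8.040e-01 -1.565e+00] f [ 0.2 -0.1 -0.2] w 0.0815
X [-0.004  0.001 -1.   ] Y [-0.957  0.291  0.004] Z [ 0.291  0.957 -0.   ]
case ((502.5101318359375, -162.34317016601562), (68.82463836669922, 230.1527557373047), 73.36465454101562)
-0.12 43 [-0.     0.003  0.043]
-0.1 46 [0.041 0.044 0.046]
-0.08 45 [0.042 0.045 0.048]
-0.06 45 [0.042 0.043 0.047]
-0.04 47 [0.042 0.045 0.047]
-0.02 44 [0.041 0.044 0.047]
0.0 43 [0.041 0.044 0.047]
0.02 44 [0.042 0.045 0.048]
0.04 46 [0.043 0.045 0.047]
0.06 45 [0.042 0.045 0.048]
0.08 44 [0.042 0.045 0.047]
0.1 35 [0.037 0.042 0.047]
bar 109 [ 0.00111473 -0.00204369  0.06646818]
```

View pics/m8.png

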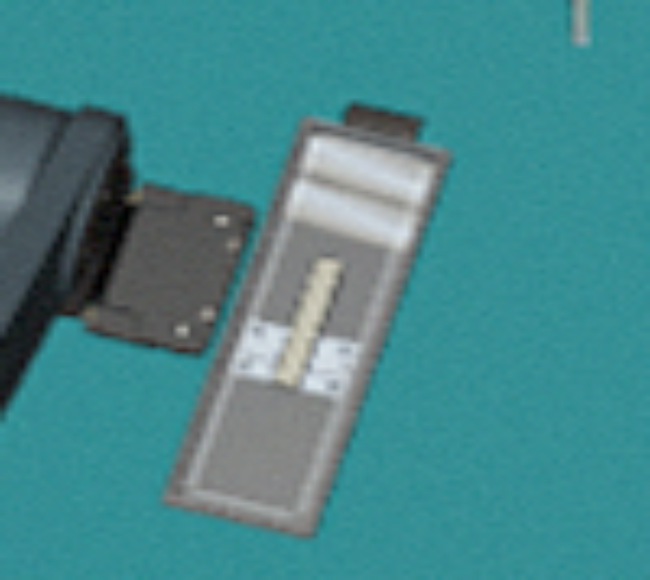

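The lid is seated flat (plate at z≈0.044 all along), with the bracket and both standoffs visible beneath it. Twelve pictures so far. I regrasp the case across its width.

```bash
python3 - <<'E'
from h import *
plan([((.5005,-.1612,.1),down(73.4),8.7)],step=.045)
E
```

```text
-> [ 0.5   -0.161  0.1  ] N=3
  [0.19,-0.13,-4.02,-0.002,0,-0.001,8.7],
  [0.19,-0.12,-4.02,-0.002,0,-0.001,8.7],
  [0.19,-0.11,-4.02,-0.002,0,-0.001,8.7],
```

Emit:
{"fn": "arm_command", "kwargs": {
  "plan": [
    [0,-0.1,-4,0,0,0,8.7],
    [0,-0.1,-4,0,0,0,8.7],
    [0,-0.1,-4,0,0,0,8.7],
    [0,0,0,0,0,0,8.7]
  ]
}}

```text
time: 38.62
position: [0.4966, -0.1668, 0.1023]
tool_rot: [-0.418, 0.571, 0.422, 0.566]
ft_force: [-0.8, -0.0, -0.3]
grip_width: 0.0874
```

```bash
python3 - <<'E'
from h import *
st()
plan([((.5005,-.1612,.07),down(73.4),8.7)],step=.045)
E
```

```text
t 38.62 p [ 0.4966 -0.1668  0.1023] q [-0.535  0.578  1.786 -0.006  0.787 -1.804] f [-0.8 -0.  -0.3] w 0.0874
X [-0.009  0.001 -1.   ] Y [-0.956  0.293  0.009] Z [ 0.293  0.956 -0.002]
-> [ 0.5   -0.161  0.07 ] N=1
  [3.23,-0.23,0.66,-0.008,-0.002,-0.009,8.7],
```

Emit:
{"fn": "arm_command", "kwargs": {
  "plan": [
    [1,-0.2,0.6,-0.007,0,-0.008,8.7],
    [1,0,0,0,0,0,8.7],
    [0,0,0,0,0,0,8.7]
  ]
}}

```text
time: 39.0
position: [0.4988, -0.1603, 0.0795]
tool_rot: [-0.421, 0.568, 0.423, 0.566]
ft_force: [-0.5, -0.3, 0.2]
grip_width: 0.0867
```

```bash
python3 - <<'E'
from h import *
st()
plan([((.5005,-.1612,.01),down(73.4),8.7)],step=.02)
E
```

```text
t 39.0 p [ 0.4988 -0.1603  0.0795] q [-0.524  0.616  1.802 -0.002  0.727 -1.801] f [-0.5 -0.3  0.2] w 0.0867
X [-0.004  0.001 -1.   ] Y [-0.958  0.287  0.004] Z [ 0.287  0.958 -0.001]
-> [ 0.5   -0.161  0.01 ] N=4
  [1.74,-0.06,-0.01,0,0,-0.001,8.7],
  [1.74,-0.05,-0.01,0,0,-0.001,8.7],
  [1.74,-0.05,-0.01,0,0,-0.001,8.7],
  [1.74,-0.05,-0.01,0,0,-0.001,8.7],
```

Emit:
{"fn": "arm_command", "kwargs": {
  "plan": [
    [1.7,0,0,0,0,0,8.7],
    [1.7,0,0,0,0,0,8.7],
    [1.7,0,0,0,0,0,8.7],
    [1.3,0,0,0,0,0,8.7],
    [0,0,0,0,0,0,8.7]
  ]
}}

```text
time: 39.62
position: [0.4999, -0.1568, 0.0134]
tool_rot: [-0.423, 0.567, 0.425, 0.565]
ft_force: [0.2, -0.3, -0.6]
grip_width: 0.0871
```

```bash
python3 - <<'E'
from h import *
st()
E
```

```text
t 39.62 p [ 0.4999 -0.1568  0.0134] q [-0.516  0.738  1.828 -0.003  0.58  -1.801] f [ 0.2 -0.3 -0.6] w 0.0871
X [-0.004  0.001 -1.   ] Y [-0.96   0.281  0.004] Z [ 0.281  0.96  -0.001]
```

Emit:
{"fn": "arm_command", "kwargs": {
  "plan": [
    [0.4,0,-0.4,0.006,0,0,8.7],
    [0,0,0,0,0,0,8.7],
    [0,0,0,0,0,0,6.5],
    [0,0,0,0,0,0,6.5],
    [0,0,0,0,0,0,6.5],
    [0,0,0,0,0,0,6.5]
  ],
  "grip_force": 45
}}

```text
time: 40.38
position: [0.4998, -0.1611, 0.0107]
tool_rot: [-0.422, 0.568, 0.422, 0.567]
ft_force: [0.5, -0.7, -2.3]
grip_width: 0.0675
```

```bash
python3 - <<'E'
from h import *
st()
E
```

```text
t 40.38 p [ 0.4998 -0.1611  0.0107] q [-0.524  0.743  1.828 -0.002  0.572 -1.802] f [ 0.5 -0.7 -2.3] w 0.0675
X [-0.001 -0.001 -1.   ] Y [-0.958  0.287  0.001] Z [ 0.287  0.958 -0.001]
```

Emit:
{"fn": "arm_command", "kwargs": {
  "plan": [
    [-1,0,0,0,0,0,6.5],
    [-2,0,0,0,0,0,6.5],
    [-3,0,0,0,0,0,6.5],
    [-3,0,0,0,0,0,6.5],
    [-3,0,0,0,0,0,6.5],
    [-3,0,0,0,0,0,6.5],
    [-3,0,0,0,0,0,6.5],
    [-3,0,0,0,0,0,6.5],
    [-3,0,0,0,0,0,6.5],
    [-2,0,0,0,0,0,6.5],
    [0,0,0,0,0,0,6.5]
  ]
}}

```text
time: 41.75
position: [0.4923, -0.157, 0.277]
tool_rot: [-0.416, 0.571, 0.429, 0.563]
ft_force: [-0.2, 0.5, -5.3]
grip_width: 0.0681
```

```bash
python3 - <<'E'
from h import *
st()
plan([((.4758,.2532,.29),down(5.55),6.5)],step=.036,rs=.1)
E
```

```text
t 41.75 p [ 0.4923 -0.157   0.277 ] q [-0.524  0.325  1.619 -0.003  1.218 -1.803] f [-0.2  0.5 -5.3] w 0.0681
X [-0.019  0.008 -1.   ] Y [-0.958  0.286  0.02 ] Z [0.286 0.958 0.002]
-> [0.476 0.253 0.29 ] N=12
  [-0.08,1.11,3.24,0.099,-0.001,-0.002,6.5],
  [-0.08,1.42,3.11,0.099,-0.001,-0.002,6.5],
  [-0.08,1.72,2.96,0.099,-0.001,-0.002,6.5],
  [-0.08,2.01,2.77,0.099,-0.001,-0.002,6.5],
  [-0.08,2.27,2.56,0.099,-0.001,-0.002,6.5],
  [-0.08,2.51,2.33,0.099,-0.001,-0.002,6.5],
  [-0.08,2.73,2.07,0.099,-0.001,-0.002,6.5],
  [-0.09,2.92,1.79,0.099,-0.001,-0.002,6.5],
  [-0.09,3.08,1.49,0.099,-0.001,-0.002,6.5],
  [-0.09,3.21,1.18,0.099,-0.001,-0.002,6.5],
  [-0.1,3.31,0.86,0.099,-0.001,-0.002,6.5],
  [-0.1,3.38,0.53,0.099,-0.001,-0.002,6.5],
```

Emit:
{"fn": "arm_command", "kwargs": {
  "plan": [
    [-0.4,1.1,3.2,0.099,0,-0.01,6.5],
    [-0.3,1.4,3.1,0.099,0,-0.008,6.5],
    [-0.3,1.7,3,0.099,0,0,6.5],
    [-0.3,2,2.8,0.099,0,0,6.5],
    [-0.3,2.3,2.6,0.099,0,0,6.5],
    [-0.3,2.5,2.3,0.099,0,0,6.5]
  ]
}}

```text
time: 42.5
position: [0.4787, 0.0538, 0.2883]
tool_rot: [-0.225, 0.675, 0.234, 0.662]
ft_force: [0.5, -0.3, -4.7]
grip_width: 0.0675
```

```bash
python3 - <<'E'
from h import *
st()
plan([((.4758,.2532,.29),down(5.55),6.5)],step=.036,rs=.1)
E
```

```text
t 42.5 p [0.4787 0.0538 0.2883] q [-0.123  0.261  1.682  0.004  1.221 -0.785] f [ 0.5 -0.3 -4.7] w 0.0675
X [-0.021  0.006 -1.   ] Y [-0.614  0.789  0.018] Z [ 0.789  0.614 -0.013]
-> [0.476 0.253 0.29 ] N=6
  [-0.01,2.65,2,0.094,-0.003,-0.002,6.5],
  [-0.01,2.83,1.74,0.094,-0.003,-0.002,6.5],
  [-0.01,2.98,1.47,0.094,-0.003,-0.002,6.5],
  [-0.01,3.11,1.18,0.094,-0.003,-0.002,6.5],
  [-0.02,3.2,0.89,0.094,-0.003,-0.002,6.5],
  [-0.02,3.27,0.58,0.094,-0.003,-0.002,6.5],
```

Emit:
{"fn": "arm_command", "kwargs": {
  "plan": [
    [-0.2,2.6,2,0.094,-0.01,-0.006,6.5],
    [-0.2,2.8,1.7,0.094,-0.006,-0.004,6.5],
    [-0.2,3,1.5,0.094,0,0,6.5],
    [-0.2,3.1,1.2,0.094,0,0,6.5],
    [-0.2,3.2,0.9,0.094,0,0,6.5],
    [0,2.6,0.4,0.09,0,0,6.5],
    [0,0,0,0,0,0,6.5]
  ]
}}

```text
time: 43.38
position: [0.4663, 0.2528, 0.2881]
tool_rot: [-0.028, 0.716, 0.032, 0.697]
ft_force: [-0.3, -0.4, -5.3]
grip_width: 0.0679
```

```bash
python3 - <<'E'
from h import *
o,m=st(); p=np.array(o["position"]); print("s",p@nC-.596,"t",p@tC-.206)
plan([((.4758,.2532,.2),down(5.55),6.5)],step=.03,rs=.1)
E
```

```text
t 43.38 p [0.4663 0.2528 0.2881] q [0.279 0.334 1.571 0.012 1.262 0.191] f [-0.3 -0.4 -5.3] w 0.0679
X [-0.027  0.004 -1.   ] Y [-0.085  0.996  0.006] Z [ 0.996  0.085 -0.027]
s -0.10737777262315645 t 0.00043846885127823976
-> [0.476 0.253 0.2  ] N=3
  [2.93,-0.03,0.39,-0.004,-0.009,-0.002,6.5],
  [2.93,-0.03,0.37,-0.004,-0.009,-0.002,6.5],
  [2.93,-0.02,0.34,-0.004,-0.009,-0.002,6.5],
```

Emit:
{"fn": "arm_command", "kwargs": {
  "plan": [
    [0,0,0.9,-0.012,-0.026,-0.004,6.5],
    [2,0,0.2,0,0,0,6.5],
    [2.5,0,0,0,0,0,6.5],
    [2.5,0,0,0,0,0,6.5],
    [0,0,0,0,0,0,6.5]
  ]
}}

```text
time: 44.0
position: [0.478, 0.2488, 0.2136]
tool_rot: [-0.035, 0.706, 0.034, 0.706]
ft_force: [-0.6, -0.3, -4.3]
grip_width: 0.0676
```

```bash
cat > cab.py <<'E'
from h import *
o,m=st(); p=np.array(o["position"]); print("s",round(p@nC-.596,4),"t",round(p@tC-.206,4),"z",p[2].round(4))
M=down(5.55); print("rot",R.from_matrix(m.T@M).as_rotvec().round(4))
E
python3 cab.py
```

```text
t 44.0 p [0.478  0.2488 0.2136] q [ 0.274  0.424  1.658 -0.002  1.06   0.176] f [-0.6 -0.3 -4.3] w 0.0676
X [ 0.    -0.002 -1.   ] Y [-0.098  0.995 -0.002] Z [ 0.995  0.098 -0.   ]
s -0.0961 t -0.0046 z 0.2136
rot [ 0.0014 -0.0002  0.0019]
```

Emit:
{"fn": "arm_command", "kwargs": {
  "plan": [
    [1.5,0.4,-0.5,0,0,0,6.5],
    [2.5,0,0,0,0,0,6.5],
    [2.5,0,0,0,0,0,6.5],
    [1,0,0,0,0,0,6.5],
    [0,0,0,0,0,0,6.5]
  ]
}}

```text
time: 44.62
position: [0.4794, 0.2507, 0.1421]
tool_rot: [-0.034, 0.702, 0.034, 0.711]
ft_force: [-0.4, -0.6, -4.2]
grip_width: 0.0674
```

```bash
python3 cab.py
```

```text
t 44.62 p [0.4794 0.2507 0.1421] q [ 0.277  0.524  1.73  -0.004  0.875  0.183] f [-0.4 -0.6 -4.2] w 0.0674
X [ 0.013  0.    -1.   ] Y [-0.097  0.995 -0.001] Z [0.995 0.097 0.013]
s -0.0946 t -0.0028 z 0.1421
rot [0.0002 0.0132 0.0011]
```

Emit:
{"fn": "arm_command", "kwargs": {
  "plan": [
    [0.4,0.2,-0.7,0,0.012,0,6.5],
    [0,0,0,0,0,0,6.5]
  ]
}}

```text
time: 44.88
position: [0.4732, 0.2524, 0.1397]
tool_rot: [-0.034, 0.705, 0.034, 0.708]
ft_force: [0.0, 0.4, -4.9]
grip_width: 0.0678
```

```bash
python3 cab.py; python3 - <<'E'
from h import *
s,_=snap("side"); b,_=snap("top")
cv2.imwrite("pics/m9.png",np.hstack([cv2.resize(b[120:280,30:190],(400,400)),cv2.resize(s[180:380,50:250],(400,400))]))
E
```

```text
t 44.88 p [0.4732 0.2524 0.1397] q [ 0.282  0.525  1.738 -0.002  0.875  0.186] f [ 0.   0.4 -4.9] w 0.0678
X [ 0.004 -0.    -1.   ] Y [-0.097  0.995 -0.   ] Z [0.995 0.097 0.004]
s -0.1006 t -0.0006 z 0.1397
rot [0.0001 0.004  0.0004]
```

View pics/m9.png

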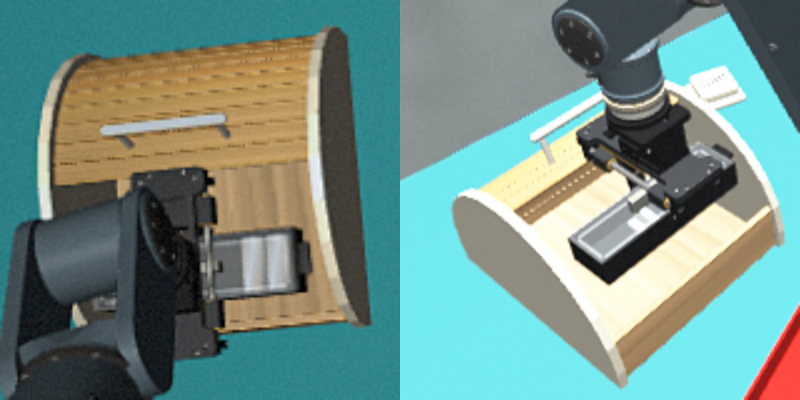

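The case is between the sides, tab towards the right panel and lid on. The gripper's back edge at (170,170) just clears the shutter edge. Thirteen pictures so far. I descend slowly.

Emit:
{"fn": "arm_command", "kwargs": {
  "plan": [
    [1.2,0,0,0,0.004,0,6.5],
    [1.5,0,0,0,0,0,6.5],
    [0,0,0,0,0,0,6.5]
  ]
}}

```text
time: 45.35
position: [0.4747, 0.2526, 0.1114]
tool_rot: [-0.034, 0.705, 0.034, 0.707]
ft_force: [-0.2, -0.7, -4.0]
grip_width: 0.0676
```

```bash
python3 cab.py
```

```text
t 45.35 p [0.4747 0.2526 0.1114] q [ 2.820e-01  5.720e-01  1.754e+00 -1.000e-03  8.130e-01  1.850e-01] f [-0.2 -0.7 -4. ] w 0.0676
X [ 0.003  0.    -1.   ] Y [-0.097  0.995 -0.   ] Z [0.995 0.097 0.003]
s -0.0991 t -0.0005 z 0.1114
rot [0.0003 0.0027 0.0001]
```

Emit:
{"fn": "arm_command", "kwargs": {
  "plan": [
    [0.6,0,-0.25,0,0.003,0,6.5],
    [1.2,0,-0.1,0,0,0,6.5],
    [1.2,0,-0.1,0,0,0,6.5],
    [0,0,0,0,0,0,6.5]
  ]
}}

```text
time: 45.85
position: [0.4697, 0.2521, 0.0787]
tool_rot: [-0.034, 0.707, 0.034, 0.706]
ft_force: [-0.0, -1.0, -4.3]
grip_width: 0.0677
```

```bash
python3 cab.py
```

```text
t 45.85 p [0.4697 0.2521 0.0787] q [ 0.283  0.625  1.782 -0.     0.737  0.186] f [-0.  -1.  -4.3] w 0.0677
X [-0.002 -0.    -1.   ] Y [-0.097  0.995 -0.   ] Z [ 0.995  0.097 -0.002]
s -0.1041 t -0.0005 z 0.0787
rot [ 0.0003 -0.0016  0.0003]
```

Emit:
{"fn": "arm_command", "kwargs": {
  "plan": [
    [0,0,0.4,0,0,0,6.5],
    [0,0,0,0,0,0,6.5],
    [1,0,0,0,0,0,6.5],
    [1,0,-0.1,0,0,0,6.5],
    [0,0,0,0,0,0,6.5]
  ]
}}

```text
time: 46.48
position: [0.4739, 0.2527, 0.0579]
tool_rot: [-0.034, 0.706, 0.034, 0.706]
ft_force: [0.4, 0.4, -4.5]
grip_width: 0.0674
```

```bash
python3 cab.py
```

```text
t 46.48 p [0.4739 0.2527 0.0579] q [ 0.282  0.664  1.783 -0.     0.694  0.185] f [ 0.4  0.4 -4.5] w 0.0674
X [ 0.  0. -1.] Y [-0.097  0.995  0.   ] Z [0.995 0.097 0.   ]
s -0.0999 t -0.0004 z 0.0579
rot [ 0.0003  0.0005 -0.0001]
```

Emit:
{"fn": "arm_command", "kwargs": {
  "plan": [
    [1,0,0,0,0,0,6.5],
    [0.8,0,0.4,0,0,0,6.5],
    [0,0,0.7,0,0,0,6.5],
    [0,0,0.6,0,0,0,6.5],
    [0,0,0,0,0,0,6.5]
  ]
}}

```text
time: 47.1
position: [0.493, 0.2546, 0.0384]
tool_rot: [-0.034, 0.706, 0.034, 0.707]
ft_force: [0.6, -0.1, -5.8]
grip_width: 0.0676
```

```bash
python3 cab.py
```

```text
t 47.1 p [0.493  0.2546 0.0384] q [ 0.275  0.712  1.746 -0.     0.682  0.178] f [ 0.6 -0.1 -5.8] w 0.0676
X [ 0.002  0.    -1.   ] Y [-0.097  0.995  0.   ] Z [0.995 0.097 0.002]
s -0.0806 t -0.0003 z 0.0384
rot [ 0.0002  0.0019 -0.0003]
```

Emit:
{"fn": "arm_command", "kwargs": {
  "plan": [
    [1,0,0,0,0,0,6.5],
    [0.7,0,0,0,0,0,6.5],
    [0,0,0,0,0,0,6.5]
  ]
}}

```text
time: 47.48
position: [0.4926, 0.2545, 0.0204]
tool_rot: [-0.034, 0.706, 0.034, 0.707]
ft_force: [0.6, -0.1, -4.0]
grip_width: 0.0675
```

Emit:
{"fn": "arm_command", "kwargs": {
  "plan": [
    [0.2,0,0,0,0,0,6.5],
    [0.2,0,0,0,0,0,6.5]
  ]
}}

```text
time: 47.72
position: [0.4927, 0.2546, 0.0187]
tool_rot: [-0.034, 0.706, 0.034, 0.707]
ft_force: [-3.2, -1.2, 21.4]
grip_width: 0.0677
```

Emit:
{"fn": "arm_command", "kwargs": {
  "plan": [
    [-0.1,0,0,0,0,0,8.3],
    [0,0,0,0,0,0,8.3],
    [0,0,0,0,0,0,8.3],
    [0,0,0,0,0,0,8.3],
    [-1.2,0,0,0,0,0,8.3],
    [-1.2,0,0,0,0,0,8.3],
    [-1.2,0,0,0,0,0,8.3],
    [0,0,0,0,0,0,8.3]
  ],
  "grip_force": 10
}}

```text
time: 48.72
position: [0.495, 0.2553, 0.0608]
tool_rot: [-0.034, 0.704, 0.035, 0.709]
ft_force: [0.3, -1.5, -0.1]
grip_width: 0.0833
```

```bash
python3 cab.py
```

```text
t 48.73 p [0.495  0.2553 0.0608] q [ 0.276  0.673  1.737 -0.     0.724  0.178] f [ 0.3 -1.5 -0.1] w 0.0833
X [ 0.008  0.002 -1.   ] Y [-0.097  0.995  0.001] Z [0.995 0.097 0.008]
s -0.0786 t 0.0002 z 0.0608
rot [ 0.0007  0.0078 -0.0012]
```

Emit:
{"fn": "arm_command", "kwargs": {
  "plan": [
    [0,0,0,0,0.008,0,6.6],
    [0,0,0,0,0,0,6.6],
    [0,0,0,0,0,0,6.6],
    [0,0,-1,0,0,0,6.6],
    [0,0,-1,0,0,0,6.6],
    [0,0,0,0,0,0,6.6]
  ]
}}

```text
time: 49.48
position: [0.4719, 0.2528, 0.0599]
tool_rot: [-0.034, 0.708, 0.035, 0.705]
ft_force: [0.1, -0.2, -0.9]
grip_width: 0.0661
```

```bash
python3 cab.py
```

```text
t 49.48 p [0.4719 0.2528 0.0599] q [0.282 0.66  1.783 0.002 0.703 0.183] f [ 0.1 -0.2 -0.9] w 0.0661
X [-0.005  0.    -1.   ] Y [-0.097  0.995  0.001] Z [ 0.995  0.097 -0.005]
s -0.1019 t -0.0001 z 0.0599
rot [ 0.0007 -0.0045 -0.0005]
```

Now straight up.

Emit:
{"fn": "arm_command", "kwargs": {
  "plan": [
    [-1.5,0,0,0,0,0,6.6],
    [-2,0,0,0,0,0,6.6],
    [-2,0,-0.1,0,0,0,6.6],
    [-2,0,-0.1,0,0,0,6.6],
    [-2.5,0,0,0,0,0,6.6],
    [-3,0,0,0,0,0,2.4],
    [-4,0,0,0,0,0,2.4],
    [-4,0,0,0,0,0,2.4],
    [0,0,0,0,0,0,2.4]
  ]
}}

```text
time: 50.6
position: [0.473, 0.2531, 0.2859]
tool_rot: [-0.033, 0.704, 0.036, 0.709]
ft_force: [0.4, -0.1, 0.1]
grip_width: 0.034
```

```bash
python3 cab.py; python3 - <<'E'
from h import *
s,_=snap("side","side10"); b,_=snap("top","top10")
cv2.imwrite("pics/m10.png",np.hstack([cv2.resize(b[120:280,30:190],(400,400)),cv2.resize(s[180:380,50:250],(400,400))]))
# handle now: top-of-arc point for pinch: measured release pose (.6159,.2659) z .2318 
plan([((.618,.266,.30),down(5.55),2.4)],step=.05)
E
```

```text
t 50.6 p [0.473  0.2531 0.2859] q [2.820e-01 3.320e-01 1.581e+00 1.000e-03 1.221e+00 1.840e-01] f [ 0.4 -0.1  0.1] w 0.034
X [ 0.008  0.004 -1.   ] Y [-0.097  0.995  0.003] Z [0.995 0.097 0.008]
s -0.1007 t 0.0001 z 0.2859
rot [ 0.0006  0.0079 -0.0028]
-> [0.618 0.266 0.3  ] N=3
  [-0.59,-0.02,4.93,0,0,0,2.4],
  [-0.59,-0.02,4.93,0,0,0,2.4],
  [-0.59,-0.02,4.93,0,0,0,2.4],
```

View pics/m10.png

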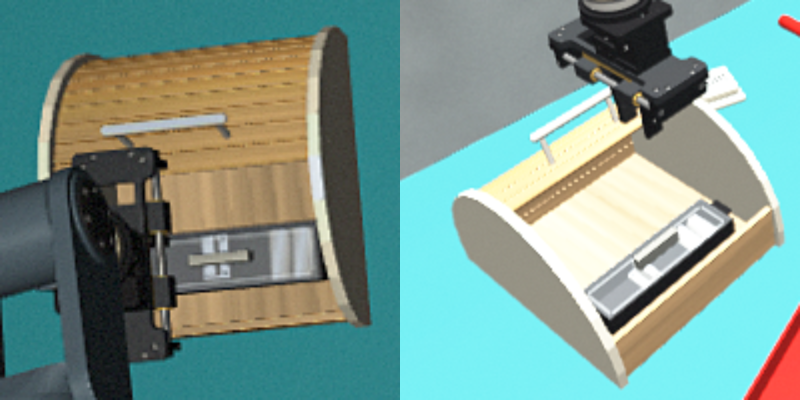

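The closed case stands in the cabinet with its lid on. The handle is at the back at (165,125) in the top crop. Fourteen pictures so far. Next I pinch the handle.

Emit:
{"fn": "arm_command", "kwargs": {
  "plan": [
    [-0.6,0,4.9,0,0.008,0,2.4],
    [-0.6,0,4.9,0,0,0,2.4],
    [-0.2,0,4.6,0,0,0,2.4],
    [0,0,0,0,0,0,2.4]
  ]
}}

```text
time: 51.2
position: [0.6115, 0.2651, 0.2872]
tool_rot: [-0.035, 0.715, 0.034, 0.697]
ft_force: [-0.5, -0.3, -1.5]
grip_width: 0.0238
```

```bash
python3 cab.py; python3 - <<'E'
from h import *
plan([((.618,.266,.222),down(5.55),2.4)],step=.03)
E
```

```text
t 51.2 p [0.6115 0.2651 0.2872] q [0.241 0.539 1.223 0.002 1.405 0.142] f [-0.5 -0.3 -1.5] w 0.0238
X [-0.025 -0.004 -1.   ] Y [-0.098  0.995 -0.001] Z [ 0.995  0.098 -0.025]
s 0.0383 t -0.0013 z 0.2872
rot [ 0.001  -0.0252  0.0014]
-> [0.618 0.266 0.222] N=3
  [2.17,0.01,0.27,0,-0.008,0,2.4],
  [2.17,0.01,0.26,0,-0.008,0,2.4],
  [2.17,0.01,0.24,0,-0.008,0,2.4],
```

Emit:
{"fn": "arm_command", "kwargs": {
  "plan": [
    [0.8,0,0.6,0,-0.024,0,2.4],
    [0.5,0,0,0,0,0,2.4],
    [0,0,0,0,0,0,2.4]
  ]
}}

```text
time: 51.58
position: [0.6128, 0.265, 0.2692]
tool_rot: [-0.036, 0.711, 0.034, 0.702]
ft_force: [-0.3, 0.1, 1.3]
grip_width: 0.0239
```

```bash
python3 cab.py; python3 - <<'E'
from h import *
plan([((.617,.266,.222),down(5.55),2.4)],step=.02)
E
```

```text
t 51.58 p [0.6128 0.265  0.2692] q [ 2.410e-01  5.500e-01  1.253e+00 -1.000e-03  1.352e+00  1.440e-01] f [-0.3  0.1  1.3] w 0.0239
X [-0.012 -0.004 -1.   ] Y [-0.098  0.995 -0.003] Z [ 0.995  0.098 -0.013]
s 0.0396 t -0.0016 z 0.2692
rot [ 0.0012 -0.0126  0.0026]
-> [0.617 0.266 0.222] N=3
  [1.57,0.03,0.16,0,-0.004,0.001,2.4],
  [1.57,0.02,0.16,0,-0.004,0.001,2.4],
  [1.57,0.02,0.15,0,-0.004,0.001,2.4],
```

Emit:
{"fn": "arm_command", "kwargs": {
  "plan": [
    [1,0,0.5,0,-0.012,0,2.4],
    [1.2,0,0.1,0,0,0,2.4],
    [1.2,0,0,0,0,0,2.4],
    [1,0,0,0,0,0,2.4],
    [0,0,0,0,0,0,2.4]
  ]
}}

```text
time: 52.2
position: [0.6175, 0.2655, 0.2218]
tool_rot: [-0.036, 0.707, 0.034, 0.706]
ft_force: [0.0, -0.1, 0.7]
grip_width: 0.0241
```

Emit:
{"fn": "arm_command", "kwargs": {
  "plan": [
    [0,0,0,0,0,0,0.8],
    [0,0,0,0,0,0,0.8],
    [0,0,0,0,0,0,0.8]
  ],
  "grip_force": 20
}}

```text
time: 52.58
position: [0.6158, 0.2653, 0.2219]
tool_rot: [-0.036, 0.708, 0.034, 0.704]
ft_force: [-0.4, 0.0, -1.2]
grip_width: 0.011
```

```bash
python3 arc.py 28
```

```text
t 52.58 p [0.6158 0.2653 0.2219] q [ 0.242  0.594  1.304 -0.002  1.25   0.144] f [-0.4  0.  -1.2] w 0.011
X [-0.006 -0.004 -1.   ] Y [-0.099  0.995 -0.003] Z [ 0.995  0.099 -0.006]
angle 101.57029492208612 rad 0.2050697570374429
-> [0.595 0.264 0.23 ] N=1
  [-0.8,0.04,-2.08,0.002,-0.006,0.003,0.8],
-> [0.573 0.262 0.231] N=1
  [-0.1,0,-2.2,0,0,0,0.8],
-> [0.551 0.259 0.23 ] N=1
  [0.13,0,-2.19,0,0,0,0.8],
-> [0.53  0.257 0.226] N=1
  [0.36,0,-2.17,0,0,0,0.8],
-> [0.509 0.255 0.22 ] N=1
  [0.58,0,-2.12,0,0,0,0.8],
-> [0.488 0.253 0.212] N=1
  [0.8,0,-2.05,0,0,0,0.8],
-> [0.469 0.251 0.202] N=1
  [1.01,0,-1.95,0,0,0,0.8],
-> [0.451 0.25  0.19 ] N=1
  [1.21,0,-1.83,0,0,0,0.8],
-> [0.434 0.248 0.176] N=1
  [1.4,0,-1.7,0,0,0,0.8],
-> [0.418 0.247 0.16 ] N=1
  [1.57,0,-1.54,0,0,0,0.8],
-> [0.405 0.245 0.143] N=1
  [1.72,0,-1.37,0,0,0,0.8],
-> [0.393 0.244 0.125] N=1
  [1.85,0,-1.18,0,0,0,0.8],
-> [0.39  0.244 0.12 ] N=1
  [0.5,0,-0.28,0,0,0,0.8],
```

Emit:
{"fn": "arm_command", "kwargs": {
  "plan": [
    [-0.3,0,-2,0,0,0,0.8],
    [-0.1,0,-2.2,0,0,0,0.8],
    [0.1,0,-2.2,0,0,0,0.8],
    [0.3,0,-2.2,0,0,0,0.8],
    [0.6,0,-2.1,0,0,0,0.8],
    [0.8,0,-2,0,0,0,0.8]
  ]
}}

```text
time: 53.32
position: [0.5148, 0.2556, 0.218]
tool_rot: [-0.033, 0.684, 0.036, 0.728]
ft_force: [-0.6, -2.5, 15.9]
grip_width: 0.0108
```

```bash
sed -i 's/off=-.009/off=-.013/' arc.py; python3 arc.py 28
```

```text
t 53.33 p [0.5148 0.2556 0.218 ] q [ 0.272  0.442  1.612 -0.011  1.025  0.179] f [-0.6 -2.5 15.9] w 0.0108
X [ 0.063  0.008 -0.998] Y [-0.098  0.995  0.002] Z [0.993 0.097 0.063]
angle 73.2829385738205 rad 0.20987863376590055
-> [0.494 0.254 0.211] N=1
  [0.6,0.03,-2.12,0.001,0.063,-0.002,0.8],
-> [0.474 0.252 0.201] N=1
  [0.95,0,-1.98,0,0,0,0.8],
-> [0.456 0.25  0.19 ] N=1
  [1.16,0,-1.87,0,0,0,0.8],
-> [0.439 0.249 0.176] N=1
  [1.34,0,-1.74,0,0,0,0.8],
-> [0.423 0.247 0.161] N=1
  [1.52,0,-1.59,0,0,0,0.8],
-> [0.409 0.246 0.144] N=1
  [1.68,0,-1.42,0,0,0,0.8],
-> [0.396 0.244 0.126] N=1
  [1.82,0,-1.24,0,0,0,0.8],
-> [0.39  0.244 0.116] N=1
  [1.05,0,-0.6,0,0,0,0.8],
```

Emit:
{"fn": "arm_command", "kwargs": {
  "plan": [
    [0.7,0,-2.1,0,0.02,0,0.8],
    [0.95,0,-2,0,0.01,0,0.8],
    [1.2,0,-1.9,0,0.01,0,0.8],
    [1.3,0,-1.7,0,0.01,0,0.8]
  ]
}}

```text
time: 53.82
position: [0.4483, 0.2492, 0.1827]
tool_rot: [-0.033, 0.692, 0.037, 0.721]
ft_force: [-2.8, -1.4, 8.6]
grip_width: 0.0112
```

```bash
python3 arc.py 28
```

```text
t 53.83 p [0.4483 0.2492 0.1827] q [ 0.292  0.42   1.782 -0.006  0.898  0.197] f [-2.8 -1.4  8.6] w 0.0112
X [ 0.041  0.008 -0.999] Y [-0.099  0.995  0.003] Z [0.994 0.098 0.041]
angle 52.488023796506575 rad 0.20892465087925827
-> [0.431 0.248 0.169] N=1
  [1.27,0.02,-1.79,0.002,0.041,-0.003,0.8],
-> [0.416 0.246 0.153] N=1
  [1.59,0,-1.51,0,0,0,0.8],
-> [0.403 0.245 0.136] N=1
  [1.74,0,-1.34,0,0,0,0.8],
-> [0.391 0.244 0.117] N=1
  [1.87,0,-1.15,0,0,0,0.8],
-> [0.39  0.244 0.116] N=1
  [0.16,0,-0.08,0,0,0,0.8],
```

Emit:
{"fn": "arm_command", "kwargs": {
  "plan": [
    [1.3,0,-1.8,0,0.01,0,0.8],
    [1.6,0,-1.5,0,0.01,0,0.8],
    [1.7,0,-1.3,0,0.01,0,0.8],
    [1.5,0,-1,0,0,0,0.8]
  ]
}}

```text
time: 54.32
position: [0.3956, 0.2442, 0.1229]
tool_rot: [-0.034, 0.699, 0.037, 0.714]
ft_force: [-0.1, -1.0, 2.6]
grip_width: 0.0113
```

```bash
python3 arc.py 28
```

```text
t 54.33 p [0.3956 0.2442 0.1229] q [ 3.120e-01  4.760e-01  1.938e+00 -1.000e-03  7.050e-01  2.130e-01] f [-0.1 -1.   2.6] w 0.0113
X [ 0.021  0.006 -1.   ] Y [-0.1    0.995  0.004] Z [0.995 0.1   0.022]
angle 30.45204588082873 rad 0.20893732439658763
-> [0.39  0.244 0.116] N=1
  [0.72,0.01,-0.55,0.003,0.022,-0.004,0.8],
```

Push on to the stop.

Emit:
{"fn": "arm_command", "kwargs": {
  "plan": [
    [0.5,0,-0.3,0,0,0,0.8],
    [0.4,0,-0.2,0,0,0,0.8]
  ]
}}

```text
time: 54.58
position: [0.3932, 0.2444, 0.1166]
tool_rot: [-0.034, 0.696, 0.038, 0.716]
ft_force: [-3.6, -2.4, 28.1]
grip_width: 0.0112
```

Emit:
{"fn": "arm_command", "kwargs": {
  "plan": [
    [0.5,0,-0.2,0,0,0,0.8]
  ]
}}

```text
time: 54.7
position: [0.3934, 0.2447, 0.1146]
tool_rot: [-0.033, 0.694, 0.038, 0.718]
ft_force: [-4.5, -2.4, 28.0]
grip_width: 0.0113
```

Emit:
{"fn": "arm_command", "kwargs": {
  "plan": [
    [-0.2,0,0,0,0,0,2.4],
    [0,0,0,0,0,0,2.4],
    [0,0,0,0,0,0,2.4],
    [-2,0,0,0,0,0,2.4],
    [-3,0,0,0,0,0,2.4],
    [-5,0,0,0,0,0,2.4],
    [-5,0,0,0,0,0,2.4],
    [0,-5,0,0,0,0,2.4],
    [0,-6,0,0,0,0,2.4],
    [0,-6,0,0,0,0,2.4],
    [0,-6,0,0,0,0,2.4],
    [0,0,0,0,0,0,2.4]
  ]
}}

```text
time: 56.2
position: [0.4159, 0.0087, 0.2691]
tool_rot: [-0.034, 0.694, 0.039, 0.719]
ft_force: [0.1, 0.3, -0.1]
grip_width: 0.024
```

```bash
python3 - <<'E'
from h import *
st()
s,_=snap("side","side11"); b,d=snap("top","top11")
cv2.imwrite("pics/m11.png",np.hstack([cv2.resize(b[60:340,30:310],(400,400)),cv2.resize(s[170:390,40:260],(400,400))]))
P=cloud("top",d)[125:285,60:185].reshape(-1,3); S=P@nC-.596; rr=np.hypot(S,P[:,2]-.03); k=(rr>.2)&(rr<.225)&(P[:,2]>.08)&(abs(P@tC-.206)<.07)
print(k.sum(),np.percentile(np.rad2deg(np.arctan2(P[k,2]-.03,-S[k])),[10,50,90]))
s0=cv2.imread("pics/side0.png"); D=cv2.absdiff(s,s0)[230:375,75:240].max(2); print("diff to initial shut view",(D>60).sum())
t0=cv2.imread("pics/top0.png")
for n,(u0,u1,v0,v1) in dict(housing=(205,255,105,155),speaker=(400,480,195,270),driver=(295,320,98,172)).items(): print(n,(cv2.absdiff(b,t0)[v0:v1,u0:u1].max(2)>60).sum())
E
```

```text
t 56.2 p [0.4159 0.0087 0.2691] q [-0.262  0.16   1.885  0.019  1.065 -0.375] f [ 0.1  0.3 -0.1] w 0.024
X [ 0.035  0.008 -0.999] Y [-0.103  0.995  0.005] Z [0.994 0.103 0.036]
181 [29.87297456 31.13008578 32.08518917]
diff to initial shut view 279
housing 0
speaker 0
driver 0
```

View pics/m11.png

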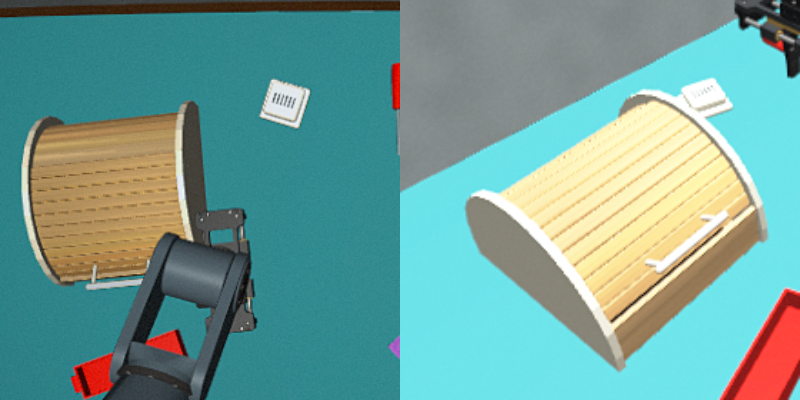

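The shutter looks shut, but there is a dark line above the sill at (650,295). I compare it with the initial view, using the last allowed picture.

```bash
python3 - <<'E'
from h import *
a=cv2.imread("pics/side0.png"); s=cv2.imread("pics/side11.png"); t0=cv2.imread("pics/top0.png"); t=cv2.imread("pics/top11.png")
def hb(im):
    h=cv2.cvtColor(im,cv2.COLOR_BGR2HSV); m=((h[...,1]<45)&(h[...,2]>150)).astype(np.uint8); k=np.zeros_like(m); k[275:335,165:228]=m[275:335,165:228]
    N,l,q,c=cv2.connectedComponentsWithStats(k); i=1+np.argmax(q[1:,4]); return q[i],c[i]
print(hb(a),hb(s))
print("expected px for handle ends at angle:")
for A in (30,31,32,33,34,36):
    r=np.deg2rad(A); H=[nC*(.596-.21*np.cos(r))+tC*(.206+e)+[0,0,.03+.21*np.sin(r)] for e in(.064,-.064)]; print(A,px("side",H).round(1).tolist(),px("top",H).round(1).tolist())
c=lambda im:cv2.resize(im[275:375,150:250],(400,400),interpolation=cv2.INTER_CUBIC)
cv2.imwrite("pics/m12.png",np.hstack([c(a),c(s)]))
E
```

```text
(array([175, 286,  45,  34, 271], dtype=int32), array([198.52398524, 302.37638376])) (array([175, 285,  46,  35, 285], dtype=int32), array([198.91578947, 302.38596491]))
expected px for handle ends at angle:
30 [[181.7, 317.9], [219.4, 286.6]] [[91.0, 260.6], [137.7, 256.1]]
31 [[181.0, 316.6], [218.8, 285.4]] [[90.5, 259.9], [137.3, 255.4]]
32 [[180.2, 315.4], [218.1, 284.3]] [[90.1, 259.2], [137.0, 254.6]]
33 [[179.5, 314.1], [217.5, 283.1]] [[89.6, 258.4], [136.6, 253.9]]
34 [[178.7, 312.9], [216.8, 281.9]] [[89.2, 257.7], [136.2, 253.1]]
36 [[177.2, 310.4], [215.4, 279.5]] [[88.3, 256.1], [135.5, 251.5]]
```

View pics/m12.png

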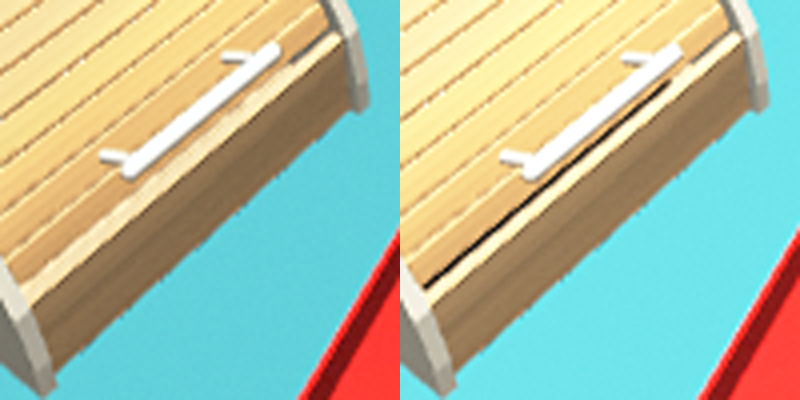

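The handle's pixel position matches the initial shut view to within 0.4 px. The dark line spans exactly where the black case now stands behind the slit. To be sure, I'll press down on the handle with the fingers closed.

Emit:
{"fn": "arm_command", "kwargs": {
  "plan": [
    [0,5,-0.3,0,0.015,0,0],
    [0,6,0,0,0.01,0,0],
    [0,6,0,0,0.01,0,0],
    [0,6,0,0,0,0,0],
    [2,0,0,0,0,0,0],
    [2,0,0,0,0,0,0],
    [0,0,0,0,0,0,0]
  ]
}}

```text
time: 57.18
position: [0.3775, 0.2597, 0.2282]
tool_rot: [-0.043, 0.708, 0.049, 0.704]
ft_force: [-0.4, -0.0, 0.3]
grip_width: 0.0004
```

```bash
python3 - <<'E'
from h import *
st()
plan([((.392,.245,.16),down(5.55),0)],step=.03)
E
```

```text
t 57.17 p [0.3775 0.2597 0.2282] q [0.351 0.296 1.829 0.012 1.02  0.214] f [-0.4 -0.   0.3] w 0.0004
X [-0.006  0.008 -1.   ] Y [-0.13   0.991  0.009] Z [ 0.991  0.13  -0.005]
-> [0.392 0.245 0.16 ] N=3
  [2.27,-0.57,0.43,0.011,-0.002,-0.003,0.0],
  [2.27,-0.56,0.43,0.011,-0.002,-0.003,0.0],
  [2.27,-0.54,0.43,0.011,-0.002,-0.003,0.0],
```

Emit:
{"fn": "arm_command", "kwargs": {
  "plan": [
    [2,-0.6,0.5,0.011,0,0,0],
    [2,-0.5,0.4,0.011,0,0,0],
    [2,-0.5,0.4,0.011,0,0,0],
    [0,0,0,0,0,0,0]
  ]
}}

```text
time: 57.68
position: [0.3911, 0.2499, 0.1692]
tool_rot: [-0.033, 0.707, 0.04, 0.705]
ft_force: [-0.6, 0.1, 0.4]
grip_width: 0.0004
```

```bash
python3 - <<'E'
from h import *
st()
plan([((.393,.245,.145),down(5.55),0)],step=.03)
E
```

```text
t 57.67 p [0.3911 0.2499 0.1692] q [0.32  0.397 1.885 0.014 0.86  0.207] f [-0.6  0.1  0.4] w 0.0004
X [-0.003  0.01  -1.   ] Y [-0.104  0.995  0.011] Z [ 0.995  0.104 -0.002]
-> [0.393 0.245 0.145] N=1
  [2.42,-0.54,0.15,0.007,-0.002,-0.011,0.0],
```

Emit:
{"fn": "arm_command", "kwargs": {
  "plan": [
    [1.4,0,0.1,0,0,0,0],
    [0.8,0,0.1,0,0,0,0],
    [0.5,0,0,0,0,0,0]
  ]
}}

```text
time: 58.05
position: [0.394, 0.252, 0.1429]
tool_rot: [-0.033, 0.705, 0.042, 0.707]
ft_force: [-0.3, -0.2, 0.1]
grip_width: 0.0003
```

Emit:
{"fn": "arm_command", "kwargs": {
  "plan": [
    [0.5,0,0,0,0,0,0]
  ]
}}

```text
time: 58.18
position: [0.3939, 0.2521, 0.1403]
tool_rot: [-0.033, 0.706, 0.042, 0.707]
ft_force: [-10.7, -5.9, 60.2]
grip_width: 0.0002
```

The handle is at the stop: bar top at z = 0.140, which is handle angle ≈30°, the shut position. I retreat.

Emit:
{"fn": "arm_command", "kwargs": {
  "plan": [
    [-1,0,0,0,0,0,0],
    [-3,0,0,0,0,0,0],
    [-4,0,0,0,0,0,0],
    [-4,0,0,0,0,0,0],
    [0,-5,0,0,0,0,0],
    [0,-6,0,0,0,0,0],
    [0,-6,0,0,0,0,0],
    [0,-6,0,0,0,0,0],
    [0,0,0,0,0,0,0],
    [0,0,0,0,0,0,0]
  ]
}}

```text
time: 59.42
position: [0.4219, 0.0161, 0.2643]
tool_rot: [-0.034, 0.702, 0.042, 0.71]
ft_force: [-0.7, -0.9, -0.5]
grip_width: 0.0002
```

```bash
python3 - <<'E'
from h import *
st()
s,_=snap("side","side13"); b,_=snap("top","top13"); t0=cv2.imread("pics/top0.png"); a=cv2.imread("pics/side11.png")
print("shutter change vs before push",(cv2.absdiff(s,a)[230:375,75:240].max(2)>60).sum())
h=cv2.cvtColor(s,cv2.COLOR_BGR2HSV); m=((h[...,1]<45)&(h[...,2]>150)).astype(np.uint8); k=np.zeros_like(m); k[275:335,165:228]=m[275:335,165:228]
q=cv2.connectedComponentsWithStats(k); i=1+np.argmax(q[2][1:,4]); print("handle px",q[3][i])
for n,(u0,u1,v0,v1) in dict(housing=(205,255,105,155),speaker=(400,480,195,270),driver=(295,320,98,172),blue=(330,390,118,195),purple=(300,375,250,322)).items(): print(n,(cv2.absdiff(b,t0)[v0:v1,u0:u1].max(2)>60).sum())
print(workorder.hand_in())
E
```

```text
t 59.42 p [0.4219 0.0161 0.2643] q [-0.239  0.186  1.865  0.017  1.082 -0.355] f [-0.7 -0.9 -0.5] w 0.0002
X [ 0.012  0.012 -1.   ] Y [-0.108  0.994  0.011] Z [0.994 0.108 0.013]
shutter change vs before push 6
handle px [198.80985915 302.50704225]
housing 0
speaker 0
driver 0
blue 0
purple 0
the job is handed in; nothing more can be done
None
```

The job is done and handed in at 59 s; no verdict came back.

- **What I did:** I opened the shutter and tipped the lidded case, which slid both standoffs against the tab end. I set it down level, took off the lid, stood the single bracket upright in the freed space and put the lid back on. Then I placed the case in the cabinet and rolled the shutter shut.
- **Final checks:** The lid sat level before the carry and was on when the case went into the cabinet. The handle is back where it was in the first picture, to within 0.4 px, and a second press met a hard stop at the shut height. The speaker box, housing, screwdriver and both lid look-alikes show no change. The gripper was clear of everything.
- **Not exactly as planned:**
  - The tilt reached about 42°, more than I intended but under the 45° limit.
  - The final press on the handle peaked at 60 N. It was through the fingertips and under the 120 N wrist limit.
  - A thin dark line shows above the sill that was not in the first picture. I take it to be the black case seen through the slit, because pressing again did not change it.

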